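# Cull the short handle, then key a sound T-handle into the book-stack drive and hold it in

## Task

Three push-in T-handles for a mobile book-stack drive stand in the wooden rack, and one of them has too short a shaft: put that one in the red tray and let go of it. Then take either full-length handle, put its nose in the hub of the grey drive unit, turn it until its key slips into the keyway, and push it fully home against the spring, down to its collar. Finish while still gripping it and pressing it home (the spring lifts it if you let go); leave the other full-length handle standing in the rack, and leave the bookend, screwdriver and bottle where they are.

Things in the scene. Friction and masses are not known exactly. Their poses are not given: they have to be found in the camera images.
- handle_a: Full-length T-handle, 122 mm, 0.3 kg. Origin: centre of nose underside; z up the shaft; key to +x; black T-bar along y, 64 x 16 (x) x 20 mm, centre 112 mm up. Steel shaft 24 mm thick, nose tapering to 17 mm over the last 8 mm. Brass key 8 mm wide, out to 19 mm from the axis, from 20 to 55 mm up. Collar 34 mm across, underside 62 mm up. Yellow mark on the bar's top: key side.
- handle_b: A second full-length T-handle, identical to handle_a (same origin, axes and sizes). All three handles start upright, one in each hole of the rack in any order, key within 0.4 rad of the rack's +x.
- handle_c: The SHORT reject T-handle: same build, colours, origin and axes, but 92 mm tall, 0.24 kg: collar underside 32 mm up, T-bar (64 x 16 x 20 mm, along y) centre 82 mm up, so its bar stands 30 mm lower in the rack than the others.
- rack: Plywood rack, fixed, 90 (x) x 240 (y) x 30 mm; origin centre of underside. Three holes 26 mm wide, 18 mm deep (floor 12 mm above the counter), at y = -85, 0 and +85 mm.
- tray: Red open tray for rejects, fixed, 190 x 190 mm, 45 mm high, walls and floor 5 mm; origin centre of underside, open on top. A handle released in it may stand or topple.
- gearbox: Grey drive unit, fixed, 140 (x) x 120 (y) x 50 mm; origin centre of underside, z up. In its middle a fixed steel hub about 55 mm across rises to 95 mm above the counter. The hub's keyway faces anywhere within 0.35 rad of the unit's +x; that angle is not reported: see it (yellow mark on the hub's top beyond the keyway) or feel for it, turning the handle under a light push.
- hub_mouth (a point): Centre of the bore's mouth on the hub's top, 95 mm above the counter. Upright bore 28 mm wide, 8-sided; keyway 12 mm wide, out to 21 mm from the axis, full depth. The key drops in when within about 0.1 rad. With the key resting on the hub's top the nose is 20 mm down the bore; fully home 62 mm down, collar on the hub.
- clutch (a joint): Red sprung clutch pad down in the bore: 0 = up (its top 45 mm below the mouth), grows in metres as the nose pushes it down; 0.017 with the handle fully home, stop at 0.020. The spring pushes back with about 3 N at first and 9 N when home, and lifts the handle when released.
- bookend: Beige L-shaped steel bookend, foot 100 x 120 mm, back 140 mm high; origin at the centre of its foot. Leave alone.
- screwdriver: Screwdriver lying on the counter; origin at its middle on the counter. Leave alone.
- bottle: Clear bottle with a blue cap, 60 mm across, 170 mm high; origin centre of underside. Leave alone.

How it is judged:
On the way, in this order (a step that is already met when the one before it is completed fails the run):
1. the short handle is in the red tray and let go (x of handle_c in the frame of tray between -0.095 and 0.095 m and y of handle_c in the frame of tray between -0.095 and 0.095 m and z of handle_c in the frame of tray below 0.06 m and contact force between handle_c and the fingers below 0.2 N and linear speed of handle_c below 0.05 m/s), for 0.2 s.
2. a full-length handle has its key in the hub's keyway (((horizontal distance between handle_a and hub_mouth below 0.006 m and angle between handle_a's own z axis and vertical below 0.15 rad and z of handle_a in the frame of gearbox below 0.066 m) or (horizontal distance between handle_b and hub_mouth below 0.006 m and angle between handle_b's own z axis and vertical below 0.15 rad and z of handle_b in the frame of gearbox below 0.066 m))), for 0.1 s.
At the end, for the whole second after the job is handed in: Short handle in the tray, let go. A full-length handle upright (0.15 rad) in the hub within 6 mm of its axis, collar within 4.5 mm of the hub, clutch over 0.013, at rest, gripped and pressing the pad with over 4 N each. The other full-length one moved under 15 mm, tilted under 0.35 rad (all of step 1 and ((horizontal distance between handle_a and hub_mouth below 0.006 m and angle between handle_a's own z axis and vertical below 0.15 rad and z of handle_a in the frame of gearbox below 0.0375 m and value of joint clutch above 0.013 m and contact force between handle_a and gearbox above 4 N and contact force between handle_a and the fingers above 4 N and linear speed of handle_a below 0.03 m/s and distance of handle_b from where it was at the start of the episode below 0.015 m and angle between handle_b's own z axis and vertical below 0.35 rad) or (horizontal distance between handle_b and hub_mouth below 0.006 m and angle between handle_b's own z axis and vertical below 0.15 rad and z of handle_b in the frame of gearbox below 0.0375 m and value of joint clutch above 0.013 m and contact force between handle_b and gearbox above 4 N and contact force between handle_b and the fingers above 4 N and linear speed of handle_b below 0.03 m/s and distance of handle_a from where it was at the start of the episode below 0.015 m and angle between handle_a's own z axis and vertical below 0.35 rad))); the arm keeps its last pose, push and grip.
It fails at once if the bookend is disturbed (moved over 30 mm) (distance of bookend from where it was at the start of the episode above 0.03 m).
It fails at once if the screwdriver is disturbed (moved over 30 mm) (distance of screwdriver from where it was at the start of the episode above 0.03 m).
It fails at once if the bottle is disturbed (moved over 30 mm) (distance of bottle from where it was at the start of the episode above 0.03 m).
It also fails if it takes over 58 s, if anything falls off the work surface, if the arm or the gripper's body presses on something with over 40 N, if the wrist force passes 120 N, or if a joint passes its speed limit or range.

## Robot

A 6-joint arm with a two-finger parallel gripper is mounted at the origin on the work surface. World frame = base frame: x ahead of the robot, y to its left, z up, the work surface at z = 0. Lengths are in m, angles in rad, forces in N, time in s.
With the tool pointing down it reaches from about 0.375 to 0.9 m from the base axis. Payload 3.1 kg.
Tool frame: the origin (TCP) lies on the centre line of the jaws, within the pads' length; the fingertips stand 25 mm ahead of it and the grasp point (between the pads) lies 6 mm ahead of it (manip.tips_ahead is the distance from the TCP to the fingertips, in m); z points along the fingers, y is the direction in which the jaws open and shut (so a half turn about z gives the same grasp; the last joint's range is limited). The gripper opens to 85 mm and grips with 20 to 120 N. Pads are 22 mm wide; open, the fingers measure 114 mm over their backs; the gripper's body (76 mm by 85 mm) begins 54 mm behind the grasp point. The pads swing forward as they close: fully open they stand 13 mm farther back than shut.
Start: joints at [-1.446, 0.527, 1.433, -0, 1.181, -0.178], TCP at [0.187, -0.596, 0.256] pointing down, gripper open.
Joint ranges: [-3.08, 3.08], [-0.75, 2.2], [0.22, 2.44], [-1.43, 4.57], [0, 2.65], [-2.85, 2.85]. Speed limits (rad/s): [2.79, 2.79, 3.14, 3.14, 3.14, 3.14].

## Interface

Orientations are given as a unit quaternion [x, y, z, w].
In Python, from station import manip gives the robot as it stands.
- The arm moves only by the tool play_rows, never from a script. Its argument "steps" is a list that holds one entry, the list of rows, each a list of 6 numbers: the shift along the tool's x, y, z in m, then the turn, a rotation vector about the tool's x, y, z in degrees. In form: [[[x, y, z, rx, ry, rz], ...]]. A call has 1 to 10 rows; each row shifts and turns the commanded pose from where the row before left it, along the tool's axes as they then stand; what a row does not reach is not made up. A row lasts 1/8 s, in which the tool goes at most 62.5 mm and 10.7 degrees, less where a joint would pass 70% of its speed; a pose out of reach is approached as far as the arm can. A call is refused whole if a number of a shift passes 0.0625 or a number of a turn 10.7, either way. A call with a gripper value outside its range is refused whole. "fingers" is the opening, from 0 (shut) to 1 (fully open), set as the call begins (left out, the last holds). The fingers move at their own pace and stop on an object; "squeeze" is the grip in N (left out, the last holds). Time passes only in rows, so rows that do not move let the fingers close. It gives the time, the measured TCP pose, the force and the opening at its end, in the units of the state.
- manip.sense(): the state, without advancing time (a new reading comes with each control period).
- manip.snapshot(name): name is "scene" or "top" or "wrist"; returns a dict with "img" (480x640x3 uint8, red, green, blue), "K" (3x3 intrinsics, pixels), "world_from_camera" (4x4, takes a point from camera to world coordinates). Camera axes: x right, y down, z forward; pixel columns grow to the right and rows downward; lengths in m; the calibration is good to about 2 mm. The wrist camera is an equidistant fisheye: a pixel r from the principal point sees the ray r / f radians off the axis. A picture is of the moment at which its call begins. There is no depth.
- manip.sign_off(): hands the job in, once; it reports no verdict.
Trained networks look in a picture, given as the dict that the camera call returned (one of the last four; its "shot" number tells which), for a name from the list of things; names that differ only in an ending like _2 or _b are one class to them, and where a whole thing is asked for, a point or a joint stands for the part that bears it (a point fixed in the world has none). Each returns a list of dicts, best first, with "score" (0 to 1); they miss things now and then, are a little off and sometimes report something else, mostly with a low value. They report only what shows in the picture. A call takes as long as a camera call.
- manip.regions_of(label, picture): "pixels" (480x640 bool, what is visible of it) and "rect" ([left, top, right, bottom] in pixels, round what is visible of it).
- manip.pinpoint(label, picture): "point" ([column, row] in pixels: a listed point, or the origin of a listed thing).
The state is a dict: "t": time; "q": joint angles; "qd": joint speeds; "tau": joint torques, N m; "tcp_pos": TCP position; "tool_rot": TCP orientation; "force": force on the tool from outside, world axes, zero at the start; "ft_torque": the same for the moment, N m; "finger_gap": opening from 0.0 (shut) to 1.0 (fully open).
Only numpy, scipy, OpenCV 4.12 (cv2) and the standard library are available. Lean on these libraries where they do the work, as an engineer would, in place of code of your own. Each camera call takes 0.05 s, during which the arm holds its last target.

## Working session

There is one attempt and no reset: what is moved stays moved. The work goes in short steps, Python scripts to look and compute and a tool call to move; the robot and the scene stay as the last step left them, time stands still between calls to the robot, and variables do not carry over. Pictures are saved under pics/ and viewed, and the job is handed in when it is done.

Besides the shell and the picture viewer there is one more tool, called after "Emit:" by a JSON object that holds its "op" and its "data", one argument or row to a line. play_rows: Moves the arm, as the interface text tells. Its arguments: {"type":"object","properties":{"steps":{"type":"array"},"fingers":{"type":"number"},"squeeze":{"type":"number"}},"required":["steps"]}

```bash
ls; mkdir -p pics
python3 - <<'E'
from station import manip
import cv2,json
print(manip.sense())
for n in ["scene","top","wrist"]:
    s=manip.snapshot(n); cv2.imwrite(f"pics/{n}0.png",s["img"][:,:,::-1])
    print(n,s["K"],s["world_from_camera"])
E
```

```text
pics
{'t': 0.0, 'q': array([-1.44551284e+00,  5.28468546e-01,  1.43386352e+00, -5.83847958e-06,
        1.18139359e+00, -1.78507050e-01]), 'qd': array([ 1.12353613e-03,  2.25987477e-03,  5.50544256e-05, -3.08201363e-04,
       -9.03769610e-04, -5.12873187e-07]), 'tau': array([-8.56831430e-04, -4.42359710e+01, -1.78027171e+01, -2.65336239e-04,
        8.29035096e-03,  1.46625251e-06]), 'tcp_pos': array([ 0.18690315, -0.59572747,  0.25534443]), 'tool_rot': array([ 9.88485346e-01,  1.51312862e-01,  2.56796082e-05, -1.06619601e-03]), 'force': array([ 0.47905004, -0.07725302,  0.50838045]), 'ft_torque': array([ 0.00442621, -0.05575084, -0.0193361 ]), 'finger_gap': 1.0021476664225373}
scene [[435.52801757   0.         317.62521727]
 [  0.         435.52801757 233.72209735]
 [  0.           0.           1.        ]] [[ 0.08603822  0.73089875 -0.67704094  1.34647202]
 [ 0.99616743 -0.0523724   0.07005418 -0.04752356]
 [ 0.01574425 -0.68047347 -0.73260356  0.87246767]
 [ 0.          0.          0.          1.        ]]
top [[444.91156784   0.         320.24171387]
 [  0.         444.91156784 236.75939887]
 [  0.           0.           1.        ]] [[-0.00532636 -0.97991378  0.19935048  0.44457593]
 [-0.99997804  0.00443305 -0.00492719  0.03278863]
 [ 0.00394449 -0.19937235 -0.97991587  1.05760568]
 [ 0.          0.          0.          1.        ]]
wrist [[371.64829954   0.         319.12998281]
 [  0.         371.64829954 242.64183663]
 [  0.           0.           1.        ]] [[ 0.29896879 -0.90461989 -0.30377708  0.26488276]
 [-0.95426153 -0.283952   -0.09357449 -0.57221848]
 [-0.00160877  0.31785863 -0.94813675  0.37311237]
 [ 0.          0.          0.          1.        ]]
```

View pics/top0.png

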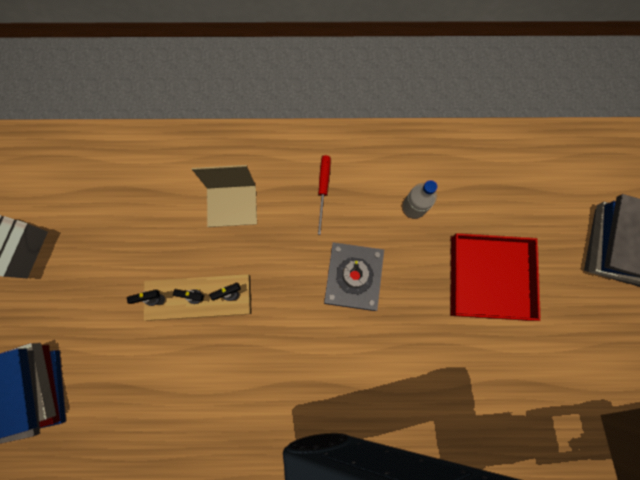

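View pics/scene0.png

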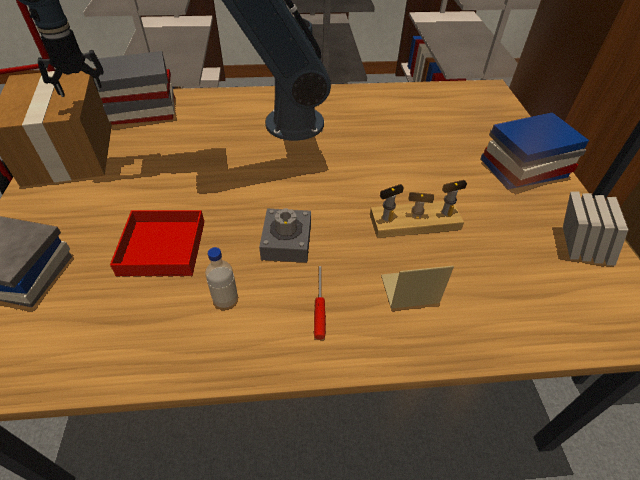

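View pics/wrist0.png

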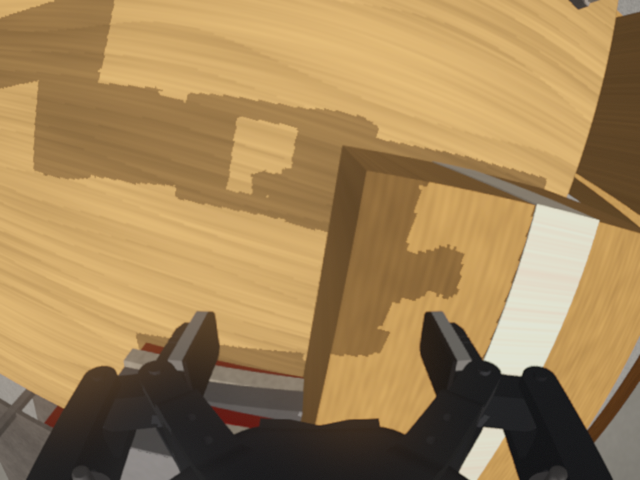

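```bash
cat > h.py <<'E'
from station import manip
import cv2,numpy as np
from scipy.spatial.transform import Rotation as R
def ray(s,uv,fish=False):
    K=s["K"];T=s["world_from_camera"]
    x=(uv[0]-K[0,2])/K[0,0];y=(uv[1]-K[1,2])/K[1,1]
    if fish:
        r=np.hypot(x,y); d=np.array([x/r*np.sin(r),y/r*np.sin(r),np.cos(r)]) if r>1e-9 else np.array([0,0,1.])
    else: d=np.array([x,y,1.])
    return T[:3,3],T[:3,:3]@d
def onz(s,uv,z,fish=False):
    o,d=ray(s,uv,fish); return o+d*(z-o[2])/d[2]
def proj(s,p,fish=False):
    T=np.linalg.inv(s["world_from_camera"]); c=T[:3,:3]@np.asarray(p)+T[:3,3];K=s["K"]
    if fish:
        th=np.arctan2(np.hypot(c[0],c[1]),c[2]); k=th/np.hypot(c[0],c[1])
        return np.array([K[0,0]*c[0]*k+K[0,2],K[1,1]*c[1]*k+K[1,2]])
    return np.array([K[0,0]*c[0]/c[2]+K[0,2],K[1,1]*c[1]/c[2]+K[1,2]])
def save(name,img,crop=None,k=1):
    if crop: img=img[crop[1]:crop[3],crop[0]:crop[2]]
    cv2.imwrite(f"pics/{name}.png",cv2.resize(img[:,:,::-1],None,fx=k,fy=k,interpolation=cv2.INTER_CUBIC))
E
python3 - <<'E'
from h import *
np.set_printoptions(precision=4,suppress=True)
for cam in ["top","scene"]:
    s=manip.snapshot(cam)
    for l,z in [("rack",0),("tray",0),("gearbox",0),("hub_mouth",.095),("handle_a",.012),("handle_c",.012),("bottle",0),("screwdriver",0),("bookend",0)]:
        for r in manip.pinpoint(l,s)[:4]:
            print(cam,l,round(r["score"],2),np.round(r["point"],1),onz(s,r["point"],z))
    if cam=="top":
        save("topA",s["img"],(120,260,270,340),5); save("topB",s["img"],(310,230,400,320),6)
    else:
        save("scA",s["img"],(355,165,485,245),6); save("scB",s["img"],(245,195,325,270),7)
E
```

```text
top rack 0.88 [202.4 300. ] [0.509  0.3058 0.    ]
top gearbox 0.85 [355.  277.2] [ 0.561  -0.0548  0.    ]
top hub_mouth 0.86 [354.7 274.7] [ 0.556  -0.0464  0.095 ]
top handle_a 0.67 [161.2 298.4] [0.5124 0.3988 0.012 ]
top handle_a 0.57 [235.2 291.1] [0.5285 0.2271 0.012 ]
top handle_a 0.51 [201.  296.7] [0.5159 0.3063 0.012 ]
top handle_c 0.67 [161.2 298.4] [0.5124 0.3988 0.012 ]
top handle_c 0.57 [235.2 291.1] [0.5285 0.2271 0.012 ]
top handle_c 0.51 [201.  296.7] [0.5159 0.3063 0.012 ]
top bottle 0.56 [412.3 207.9] [ 0.7312 -0.1994  0.    ]
top bottle 0.44 [201.1 300.2] [0.5085 0.3089 0.    ]
top screwdriver 0.58 [322.9 197.7] [0.7582 0.0204 0.    ]
top bookend 0.75 [232.8 205.7] [0.7386 0.2421 0.    ]
scene rack 0.59 [413.  219.2] [ 0.5035  0.3106 -0.    ]
scene tray 0.59 [162.4 244. ] [ 0.5478 -0.3786  0.    ]
scene gearbox 0.87 [286.7 239.6] [ 0.5558 -0.0492  0.    ]
scene hub_mouth 0.62 [285.  213.7] [ 0.5529 -0.0499  0.095 ]
scene hub_mouth 0.3 [413.7 218.2] [0.5919 0.2742 0.095 ]
scene handle_a 0.79 [414.2 218.7] [0.5134 0.3095 0.012 ]
scene handle_a 0.58 [445.6 217.9] [0.5165 0.3987 0.012 ]
scene handle_a 0.56 [384.6 223. ] [0.5241 0.2233 0.012 ]
scene handle_c 0.79 [414.2 218.7] [0.5134 0.3095 0.012 ]
scene handle_c 0.58 [445.6 217.9] [0.5165 0.3987 0.012 ]
scene handle_c 0.56 [384.6 223. ] [0.5241 0.2233 0.012 ]
scene bottle 0.87 [225.1 297.2] [ 0.7314 -0.2034  0.    ]
scene screwdriver 0.93 [321.9 303.5] [0.7668 0.0265 0.    ]
scene bookend 0.71 [408.1 289.1] [0.7409 0.2416 0.    ]
```

View pics/topA.png

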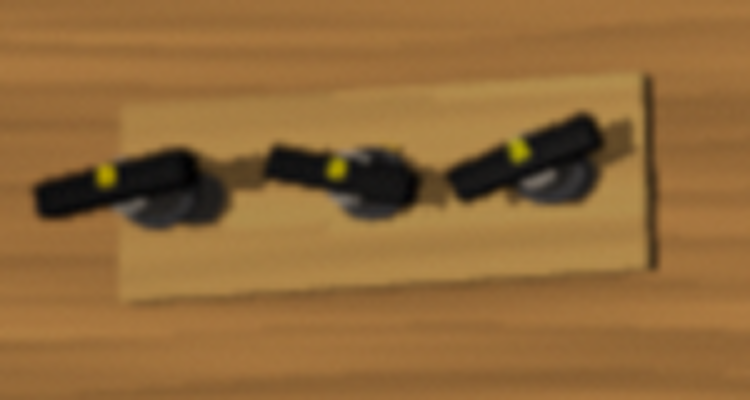

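View pics/topB.png

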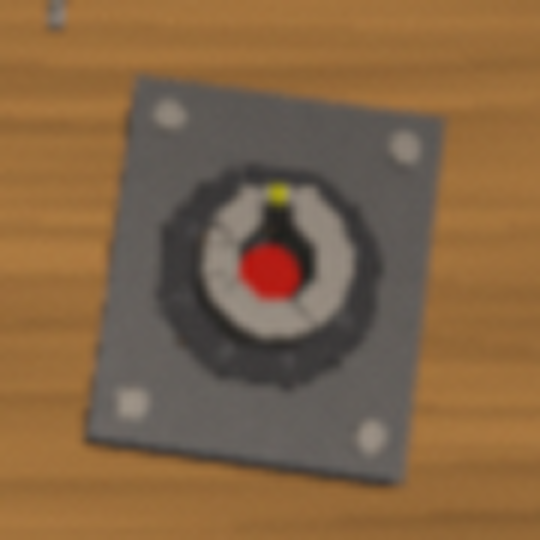

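View pics/scA.png

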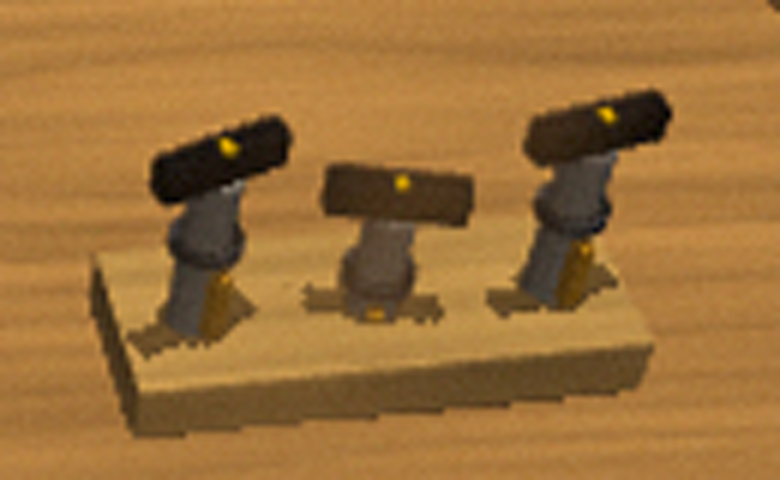

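View pics/scB.png

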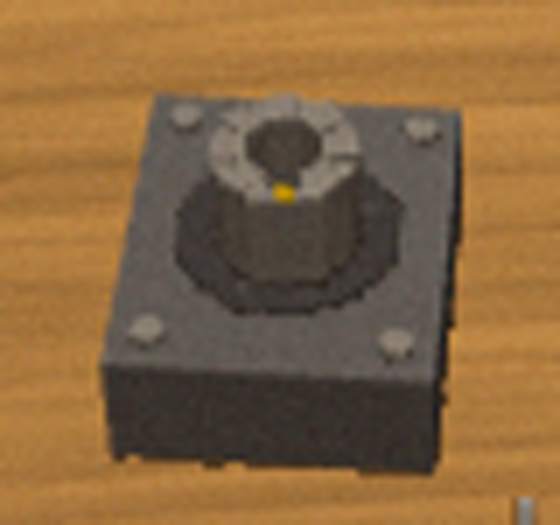

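```bash
cat > plan.py <<'E'
from h import *
# plan waypoints: list of (pos, psi_deg, nrows); tool down. prints rows rounded
def rot(psi):
    p=np.radians(psi); return R.from_matrix(np.array([[np.cos(p),np.sin(p),0],[np.sin(p),-np.cos(p),0],[0,0,-1.]]))
def psi_of(q):
    m=R.from_quat(q).as_matrix(); return np.degrees(np.arctan2(m[1,0],m[0,0]))
def plan(wps,start=None,dec=3):
    s=manip.sense() if start is None else start
    P=np.array(s["tcp_pos"]);Q=R.from_quat(s["tool_rot"]);out=[]
    for pos,psi,n in wps:
        P0=P.copy();Q0=Q;G=rot(psi);dv=(Q0.inv()*G).as_rotvec()
        for i in range(1,n+1):
            a=i/n
            Pt=P0+(np.array(pos)-P0)*a; Qt=Q0*R.from_rotvec(dv*a)
            sh=np.round(Q.inv().apply(Pt-P),dec); tn=np.round(np.degrees((Q.inv()*Qt).as_rotvec()),1)
            assert abs(sh).max()<=.0625 and abs(tn).max()<=10.7,(sh,tn)
            P=P+Q.apply(sh);Q=Q*R.from_rotvec(np.radians(tn))
            out.append([float(v)+0. for v in list(sh)+list(tn)])
    for i in range(0,len(out),10): print("[["+",".join("["+",".join(f"{v:g}" for v in r)+"]" for r in out[i:i+10])+"]]")
    print("pred",P.round(4),psi_of(Q.as_quat()).round(2))
E
python3 - <<'E'
from plan import *
plan([([.36,-.46,.33],40,5),([.52,-.1,.31],75,8),([.515,.24,.26],95,7)])
E
```

```text
[[[0.041,-0.016,-0.015,0,0,-4.5],[0.042,-0.012,-0.014,0,0,-4.5],[0.044,-0.009,-0.015,0,0,-4.6],[0.043,-0.006,-0.015,0,0,-4.5],[0.044,-0.002,-0.015,0,0,-4.5],[0.044,-0.022,0.003,0,0,-4.4],[0.046,-0.018,0.002,0,0,-4.3],[0.047,-0.014,0.003,0,0,-4.4],[0.048,-0.011,0.002,0,0,-4.4],[0.049,-0.008,0.003,0,0,-4.4]]]
[[[0.049,-0.003,0.002,0,0,-4.3],[0.049,0,0.003,0,0,-4.4],[0.049,0.004,0.002,0,0,-4.4],[0.047,-0.013,0.007,0,0,-2.9],[0.047,-0.011,0.007,0,0,-2.8],[0.048,-0.009,0.008,0,0,-2.9],[0.048,-0.006,0.007,0,0,-2.8],[0.049,-0.003,0.007,0,0,-2.9],[0.048,-0.002,0.007,0,0,-2.8],[0.049,0.001,0.007,0,0,-2.9]]]
pred [0.5146 0.2402 0.2603] 95.01
```

Emit:
{"op": "play_rows", "data": {
  "steps": [
    [[0.041,-0.016,-0.015,0,0,-4.5],[0.042,-0.012,-0.014,0,0,-4.5],[0.044,-0.009,-0.015,0,0,-4.6],[0.043,-0.006,-0.015,0,0,-4.5],[0.044,-0.002,-0.015,0,0,-4.5],[0.044,-0.022,0.003,0,0,-4.4],[0.046,-0.018,0.002,0,0,-4.3],[0.047,-0.014,0.003,0,0,-4.4],[0.048,-0.011,0.002,0,0,-4.4],[0.049,-0.008,0.003,0,0,-4.4]]
  ]
}}

```text
t: 2.4
tcp_pos: [0.4602, -0.2332, 0.3175]
tool_rot: [0.857, 0.515, 0.0, 0.0]
force: [0.5, -0.8, 0.6]
finger_gap: 1.001
```

Emit:
{"op": "play_rows", "data": {
  "steps": [
    [[0.049,-0.003,0.002,0,0,-4.3],[0.049,0,0.003,0,0,-4.4],[0.049,0.004,0.002,0,0,-4.4],[0.047,-0.013,0.007,0,0,-2.9],[0.047,-0.011,0.007,0,0,-2.8],[0.048,-0.009,0.008,0,0,-2.9],[0.048,-0.006,0.007,0,0,-2.8],[0.049,-0.003,0.007,0,0,-2.9],[0.048,-0.002,0.007,0,0,-2.8],[0.049,0.001,0.007,0,0,-2.9]]
  ]
}}

```text
t: 3.65
tcp_pos: [0.5145, 0.2417, 0.2603]
tool_rot: [0.675, 0.738, 0.0, 0.0]
force: [0.9, -0.3, 0.0]
finger_gap: 0.996
```

Run:
```python
from plan import *
np.set_printoptions(precision=4,suppress=True)
import pickle
s=manip.snapshot("wrist");q=manip.sense();print(q["t"],q["tcp_pos"],psi_of(q["tool_rot"]),q["qd"],q["force"])
pickle.dump(s,open("w1.pkl","wb"))
save("w1",s["img"])
for r in manip.pinpoint("handle_a",s): print(r["score"],r["point"],onz(s,r["point"],.012,True))
```

```text
3.7 [0.5136 0.2472 0.2595] 95.34205962595377 [-0.0642 -0.027   0.0435 -0.0499  0.017  -0.0536] [ 0.9546  3.0352 -0.2408]
0.92 [321.7, 217.3] [0.5183 0.2274 0.012 ]
0.91 [326.3, 133.5] [0.5152 0.3121 0.012 ]
0.72 [331.0, 52.6] [0.5124 0.3927 0.012 ]
```

View pics/w1.png

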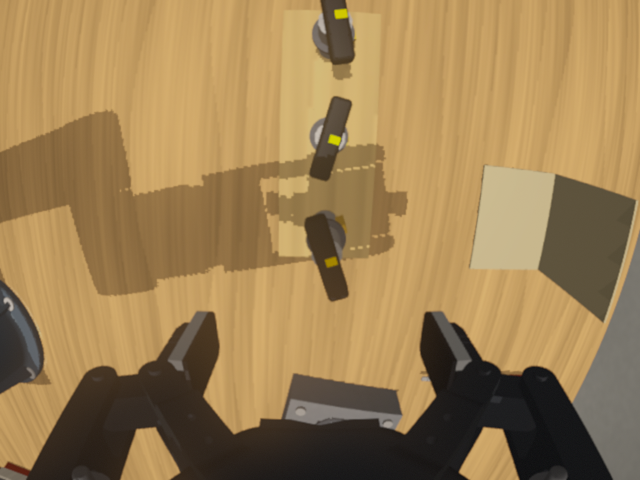

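```bash
cat > fit.py <<'E'
from plan import *
from scipy.optimize import minimize
from scipy.ndimage import gaussian_filter
def barmask(s,p,ztop,fish,sc=4):
    x,y,a=p;c,si=np.cos(a),np.sin(a);pts=[]
    for dx in(-.008,.008):
        for dy in(-.032,.032):
            for dz in(0,-.02):
                pts.append(proj(s,[x+c*dx-si*dy,y+si*dx+c*dy,ztop+dz],fish))
    h=cv2.convexHull(np.array(pts,np.float32))
    m=np.zeros(s["img"].shape[:2],np.uint8)
    cv2.fillConvexPoly(m,np.round(h*16).astype(np.int32),255,cv2.LINE_AA,4)
    return m/255.
def darkmask(s):
    im=s["img"].astype(float); return ((im.max(2)<75)).astype(float)
def fit(s,p0,ztop,fish=True,allow=None):
    u,v=proj(s,[p0[0],p0[1],ztop],fish).astype(int)
    sl=(slice(max(v-75,0),v+75),slice(max(u-75,0),u+75))
    D=gaussian_filter(darkmask(s),1.0)[sl]
    def f(q):
        M=gaussian_filter(barmask(s,[q[0]/1e3,q[1]/1e3,q[2]/50],ztop,fish)[sl],1.0)
        return ((M-D)**2*(np.where(gaussian_filter(M,3)>.02,1,0))).sum()-0.3*(M*D).sum()
    best=None
    for da in(-.2,0,.2):
        x0=np.array([p0[0]*1e3,p0[1]*1e3,(p0[2]+da)*50])
        r=minimize(f,x0,method="Nelder-Mead",options=dict(initial_simplex=x0+np.array([[0,0,0],[6,0,0],[0,6,0],[0,0,8]]),xatol=.02,fatol=.01))
        if best is None or r.fun<best.fun: best=r
    return np.array([best.x[0]/1e3,best.x[1]/1e3,best.x[2]/50]),best.fun
E
python3 - <<'E'
from fit import *
np.set_printoptions(precision=4,suppress=True)
s=manip.snapshot("wrist");q=manip.sense();print(q["t"],q["tcp_pos"],psi_of(q["tool_rot"]))
t=manip.snapshot("top");c=manip.snapshot("scene")
for p0,z in [((.518,.227,.3),.134),((.515,.312,-.2),.104),((.512,.393,.15),.134)]:
    P,F=fit(s,p0,z); print("wrist",P,F)
    P2,F=fit(c,p0,z,False); print("scene",P2,F)
    o=s["img"].copy(); m=barmask(s,P,z,True)>.5
    cs,_=cv2.findContours(m.astype(np.uint8),cv2.RETR_EXTERNAL,cv2.CHAIN_APPROX_NONE)
    s["img"]=s["img"].copy(); s2=s["img"] 
    V=globals().setdefault("V",s["img"].copy()); cv2.drawContours(V,cs,-1,(0,255,0),1)
save("w2",V,(220,0,420,310),2)
E
```

```text
3.8 [0.514  0.2422 0.2599] 95.23716934942078
wrist [0.5215 0.2261 0.3593] 186.62729319202566
scene [0.5233 0.226  0.5428] 0.6832564175347287
wrist [0.5082 0.183  0.4504] 0.0
scene [ 0.515   0.3121 -0.1959] -6.240019975081033
wrist [0.488  0.451  0.0033] 0.0
scene [0.512  0.3979 0.3748] 1.6840308513267317
```

View pics/w2.png

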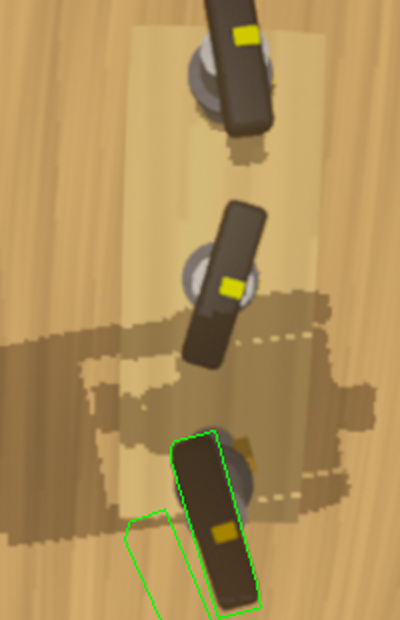

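```bash
sed -i 's/^def darkmask.*/def darkmask(s):\n    im=s["img"].astype(float); mx=im.max(2); mn=im.min(2); return ((mx<95)\&(mx-mn<32)).astype(float)\ndef darkmask0(s):/; s/-0.3\*(M\*D).sum()/-0.6*(M*D).sum()/' fit.py
python3 - <<'E'
from fit import *
np.set_printoptions(precision=4,suppress=True)
s=manip.snapshot("wrist");c=manip.snapshot("scene");V=s["img"].copy()
for u,v in [(332,150),(325,150),(330,20),(325,250),(345,35)]: print(V[v,u])
W=(darkmask(s)*255).astype(np.uint8)
for p0,z in [((.523,.226,.35),.134),((.515,.312,-.2),.104),((.512,.393,.15),.134)]:
    P,F=fit(s,p0,z); print("wrist",P,F)
    P2,F=fit(c,p0,z,False); print("scene",P2,F)
    m=barmask(s,P,z,True)>.5
    cs,_=cv2.findContours(m.astype(np.uint8),cv2.RETR_EXTERNAL,cv2.CHAIN_APPROX_NONE)
    cv2.drawContours(V,cs,-1,(0,255,0),1)
save("w3",np.hstack([V[:310,220:420],cv2.cvtColor(W,cv2.COLOR_GRAY2RGB)[:310,220:420]]),None,1.9)
E
```

```text
[84 73 57]
[88 76 62]
[85 73 59]
[67 52 33]
[85 72 57]
wrist [0.5286 0.2283 0.2999] 1246.5179791702926
scene [0.5234 0.226  0.5396] -30.100631392778183
wrist [ 0.5161  0.3111 -0.1831] 431.03755771253145
scene [0.4862 0.2965 1.1938] 95.26677632141653
wrist [0.5116 0.4027 0.1555] -212.55756740952364
scene [0.5288 0.3924 0.7929] -31.50012345586994
```

View pics/w3.png

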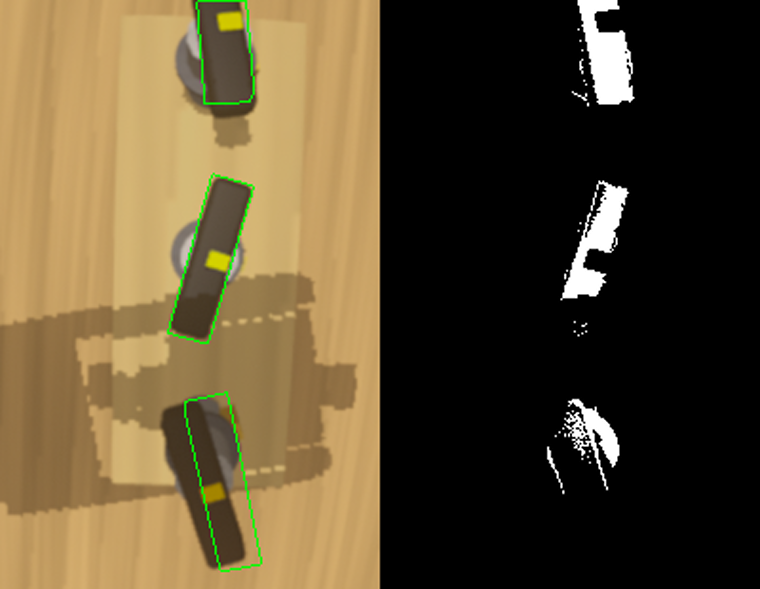

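Run:
```python
from plan import *
plan([([.516,.311,.17],79.5,4),([.516,.311,.101],79.5,4)])
```

```text
[[[0.018,0.002,0.023,0,0,3.9],[0.018,0,0.022,0,0,3.8],[0.018,0,0.023,0,0,3.9],[0.018,-0.002,0.022,0,0,3.8],[0,0,0.017,0,0,0],[0,0,0.018,0,0,0],[0,0,0.017,0,0,0],[0,0,0.017,0,0,0]]]
pred [0.516  0.3112 0.1015] 79.52
```

Emit:
{"op": "play_rows", "data": {
  "steps": [
    [[0.018,0.002,0.023,0,0,3.9],[0.018,0,0.022,0,0,3.8],[0.018,0,0.023,0,0,3.9],[0.018,-0.002,0.022,0,0,3.8],[0,0,0.017,0,0,0],[0,0,0.018,0,0,0],[0,0,0.017,0,0,0],[0,0,0.017,0,0,0],[0,0,0,0,0,0]]
  ]
}}

```text
t: 5.12
tcp_pos: [0.5147, 0.3117, 0.0997]
tool_rot: [0.768, 0.64, -0.002, -0.001]
force: [-0.2, -0.1, -0.2]
finger_gap: 1.004
```

Run:
```python
from plan import *
s=manip.snapshot("wrist");q=manip.sense();print(q["t"],q["tcp_pos"],psi_of(q["tool_rot"]),q["force"])
save("w4",s["img"])
```

```text
5.175 [0.51532566 0.31203675 0.10058903] 79.60027886966229 [ 0.82136978  0.33321185 -0.4506483 ]
```

View pics/w4.png

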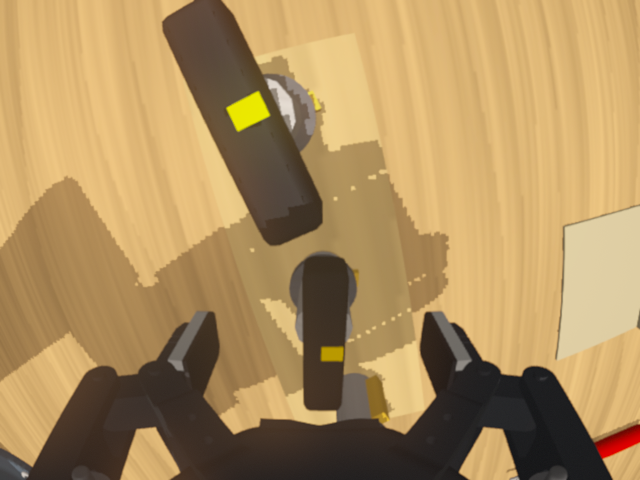

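Emit:
{"op": "play_rows", "data": {
  "steps": [
    [[0,0,0,0,0,0],[0,0,0,0,0,0],[0,0,0,0,0,0],[0,0,0,0,0,0],[0,0,0,0,0,0],[0,0,0,0,0,0]]
  ],
  "fingers": 0,
  "squeeze": 50
}}

```text
t: 5.92
tcp_pos: [0.516, 0.3125, 0.102]
tool_rot: [0.768, 0.64, 0.001, 0.0]
force: [-0.3, 0.0, 6.0]
finger_gap: 0.248
```

Run:
```python
from plan import *
q=manip.sense();print(q["t"],q["tcp_pos"],psi_of(q["tool_rot"]),q["force"],q["finger_gap"])
# tray
for n in ["top","scene"]:
    s=manip.snapshot(n)
    for r in manip.regions_of("tray",s)[:2]: 
        l,t,rr,b=r["rect"]; print(n,r["score"],r["rect"],onz(s,[(l+rr)/2,(t+b)/2],.02))
plan([([.516,.311,.19],79.5,4)])
```

```text
5.925 [0.51604604 0.3125396  0.10198134] 79.60436309213401 [-0.32843526  0.04755857  6.03312057] 0.2475952745698307
top 0.83 [448.7, 231.1, 542.5, 321.3] [ 0.55956646 -0.38251758  0.02      ]
scene 0.97 [107.1, 207.4, 202.4, 277.8] [ 0.5597718  -0.39146452  0.02      ]
[[[0,0,-0.022,0,0,0],[-0.001,0,-0.022,0,0,0.1],[0,0,-0.022,0,0,0],[0,0,-0.022,0.1,0,0]]]
pred [0.5158 0.3115 0.19  ] 79.51
```

Emit:
{"op": "play_rows", "data": {
  "steps": [
    [[0,0,-0.022,0,0,0],[0,0,-0.022,0,0,0],[0,0,-0.022,0,0,0],[0,0,-0.022,0,0,0],[0,0,-0.022,0,0,0]]
  ]
}}

```text
t: 6.75
tcp_pos: [0.5147, 0.312, 0.2108]
tool_rot: [0.768, 0.64, -0.001, -0.0]
force: [0.1, -0.4, -2.5]
finger_gap: 0.247
```

Run:
```python
from plan import *
s=manip.snapshot("scene");save("s5",s["img"],(355,100,515,245),5)
q=manip.sense();print(q["t"],q["tcp_pos"],psi_of(q["tool_rot"]),q["force"],q["finger_gap"])
plan([([.54,0.05,.27],82,6),([.555,-.383,.22],82,9),([.555,-.383,.098],82,5)])
```

```text
6.8 [0.51633389 0.312692   0.21392288] 79.61483218334095 [1.31167357 0.41466516 0.35248613] 0.2510618960491156
[[[-0.042,0.012,-0.009,0,0,-0.4],[-0.043,0.011,-0.01,0.1,0,-0.4],[-0.042,0.011,-0.009,0,0,-0.4],[-0.043,0.011,-0.01,0,-0.1,-0.4],[-0.043,0.011,-0.009,0,0,-0.4],[-0.042,0.01,-0.009,0.1,0,-0.4],[-0.047,0.008,0.006,0,0,0],[-0.048,0.009,0.005,0,0,0],[-0.047,0.008,0.006,0,0,0],[-0.048,0.008,0.005,0,0,0]]]
[[[-0.047,0.009,0.006,0,0,0],[-0.048,0.008,0.005,0,0,0],[-0.047,0.009,0.006,0,0,0],[-0.048,0.008,0.005,0,0,0],[-0.047,0.008,0.006,0,0,0],[0,0,0.024,0,0,0],[0,0,0.025,0,0,0],[0,0,0.024,0,0,0],[0,0,0.024,0,0,0],[0,0,0.025,0,0,0]]]
pred [ 0.5546 -0.383   0.0978] 82.01
```

View pics/s5.png

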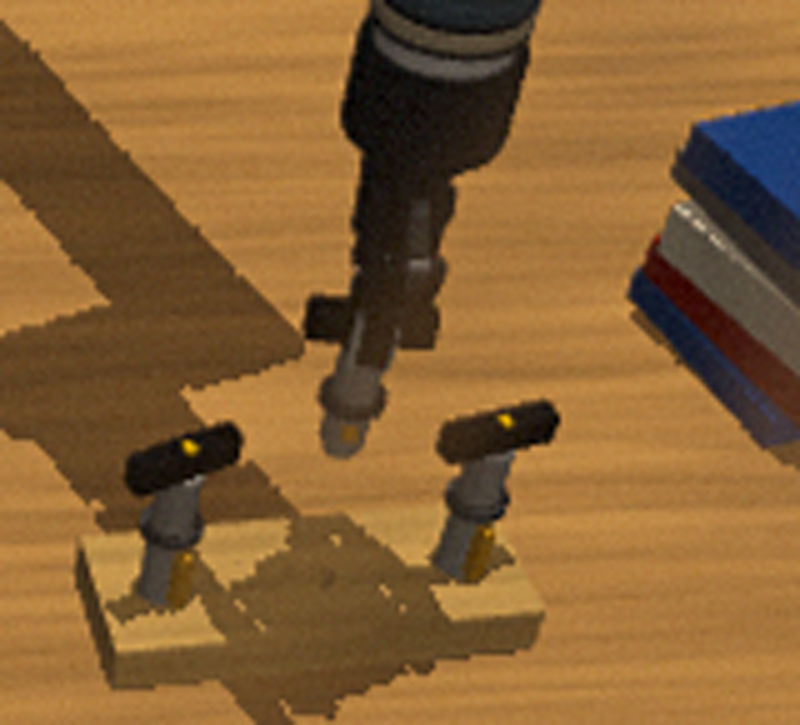

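The short handle is gripped and clear of the rack; carrying it to the tray.

Emit:
{"op": "play_rows", "data": {
  "steps": [
    [[-0.042,0.012,-0.009,0,0,-0.4],[-0.043,0.011,-0.01,0,0,-0.4],[-0.042,0.011,-0.009,0,0,-0.4],[-0.043,0.011,-0.01,0,0,-0.4],[-0.043,0.011,-0.009,0,0,-0.4],[-0.042,0.01,-0.009,0,0,-0.4],[-0.047,0.008,0.006,0,0,0],[-0.048,0.009,0.005,0,0,0],[-0.047,0.008,0.006,0,0,0],[-0.048,0.008,0.005,0,0,0]]
  ]
}}

```text
t: 8.05
tcp_pos: [0.5445, -0.1439, 0.2437]
tool_rot: [0.755, 0.656, -0.0, -0.001]
force: [0.4, 0.8, -3.4]
finger_gap: 0.25
```

Emit:
{"op": "play_rows", "data": {
  "steps": [
    [[-0.047,0.009,0.006,0,0,0],[-0.048,0.008,0.005,0,0,0],[-0.047,0.009,0.006,0,0,0],[-0.048,0.008,0.005,0,0,0],[-0.047,0.008,0.006,0,0,0],[0,0,0.02,0,0,0],[0,0,0.02,0,0,0],[0,0,0.02,0,0,0],[0,0,0.02,0,0,0],[0,0,0,0,0,0]]
  ]
}}

```text
t: 9.3
tcp_pos: [0.5525, -0.3819, 0.1342]
tool_rot: [0.755, 0.656, -0.0, -0.003]
force: [-0.1, 0.2, -2.6]
finger_gap: 0.25
```

Run:
```python
from plan import *
q=manip.sense();print(q["t"],q["tcp_pos"],psi_of(q["tool_rot"]),q["force"],q["finger_gap"])
s=manip.snapshot("scene");save("s6",s["img"],(80,130,280,310),4)
s=manip.snapshot("wrist");save("w6",s["img"])
```

```text
9.3 [ 0.55252308 -0.38188455  0.13421578] 82.0088229495905 [-0.11446538  0.1833194  -2.57699604] 0.2499257171081633
```

View pics/s6.png

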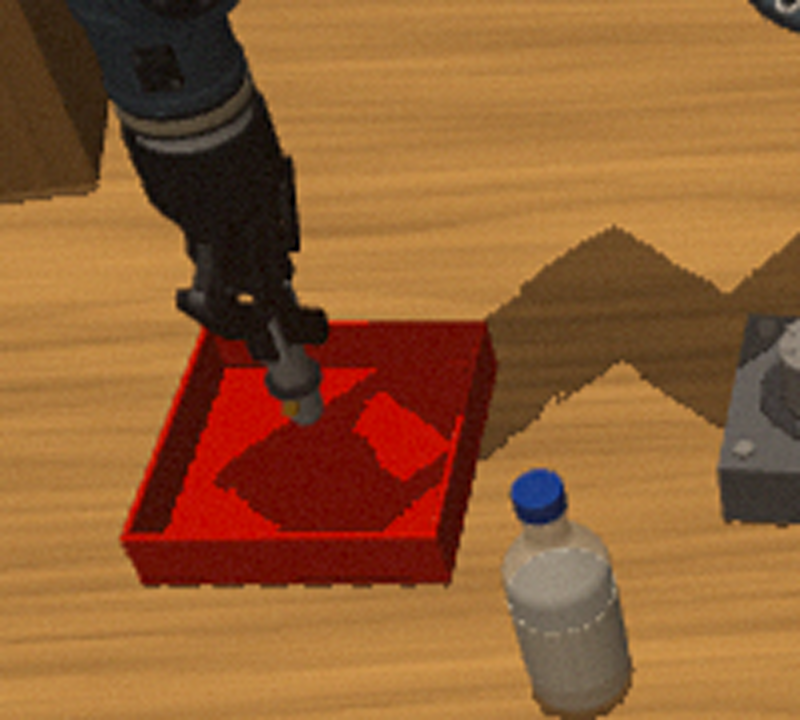

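View pics/w6.png

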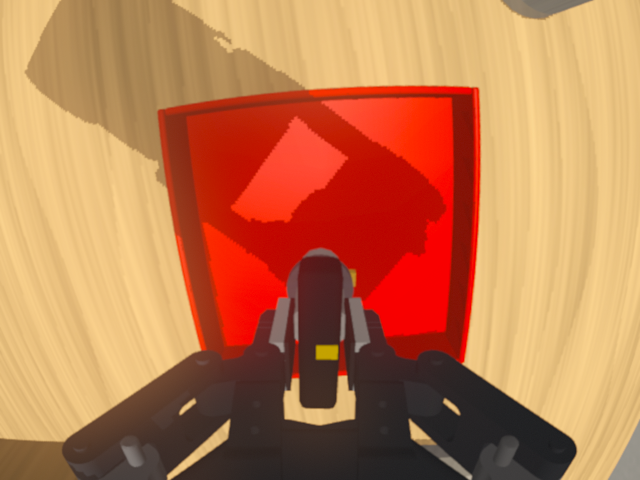

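Emit:
{"op": "play_rows", "data": {
  "steps": [
    [[0,0,0.014,0,0,0],[0,0,0.014,0,0,0],[0,0,0.012,0,0,0],[0,0,0,0,0,0],[0,0,0,0,0,0]]
  ]
}}

```text
t: 10.02
tcp_pos: [0.554, -0.3833, 0.0972]
tool_rot: [0.755, 0.656, -0.0, -0.0]
force: [0.8, 0.3, -3.1]
finger_gap: 0.244
```

Emit:
{"op": "play_rows", "data": {
  "steps": [
    [[0,0,0,0,0,0],[0,0,0,0,0,0],[0,0,0,0,0,0],[0,0,0,0,0,0],[0,0,-0.01,0,0,0],[0,0,-0.03,0,0,0],[0,0,-0.04,0,0,0],[0,0,-0.05,0,0,0]]
  ],
  "fingers": 1
}}

```text
t: 11.02
tcp_pos: [0.5535, -0.3829, 0.2282]
tool_rot: [0.755, 0.656, -0.0, -0.001]
force: [1.5, -0.6, 0.7]
finger_gap: 0.998
```

Run:
```python
from plan import *
q=manip.sense();print(q["t"],q["tcp_pos"],psi_of(q["tool_rot"]),q["force"],q["finger_gap"])
s=manip.snapshot("scene");save("s7",s["img"],(80,130,280,310),4)
s=manip.snapshot("wrist");save("w7",s["img"])
```

```text
11.025 [ 0.55350878 -0.38292062  0.22823574] 82.00019403844598 [ 1.47904359 -0.56361518  0.66003931] 0.9979023409454059
```

View pics/s7.png

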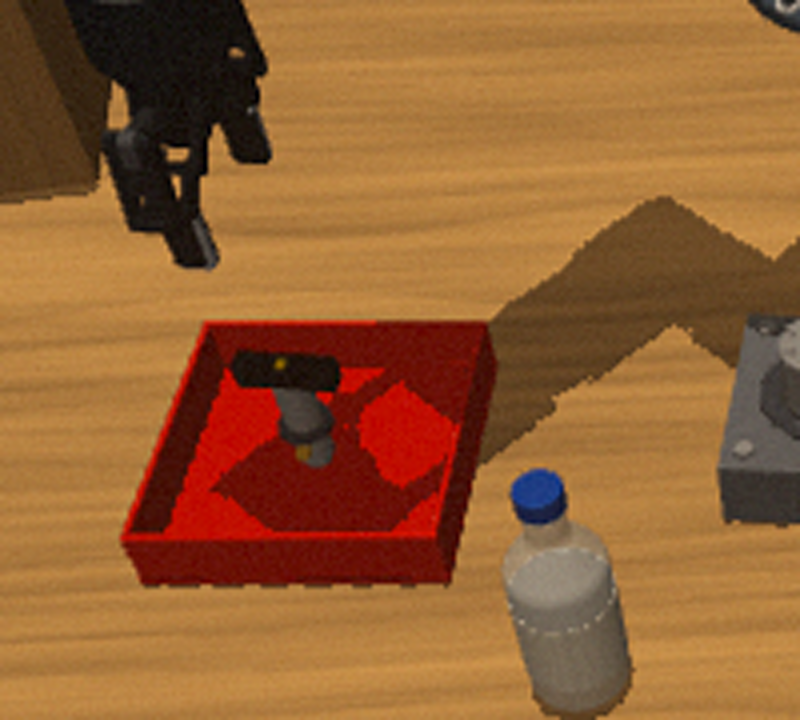

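Run:
```python
from plan import *
plan([([.555,-.12,.27],88,6)])
```

```text
[[[0.044,-0.006,-0.006,0.1,0.1,-1],[0.044,-0.006,-0.006,0.1,0.1,-1],[0.044,-0.005,-0.007,0.1,0.1,-1],[0.044,-0.004,-0.006,0.1,0,-1],[0.044,-0.003,-0.006,0.1,0.1,-1],[0.044,-0.003,-0.005,0.1,0.1,-1]]]
pred [ 0.5551 -0.1203  0.2696] 88.02
```

Emit:
{"op": "play_rows", "data": {
  "steps": [
    [[0.044,-0.006,-0.006,0,0,-1],[0.044,-0.006,-0.006,0,0,-1],[0.044,-0.005,-0.007,0,0,-1],[0.044,-0.004,-0.006,0,0,-1],[0.044,-0.003,-0.006,0,0,-1],[0.044,-0.003,-0.005,0,0,-1],[0,0,0,0,0,0],[0,0,0,0,0,0]]
  ]
}}

```text
t: 12.12
tcp_pos: [0.5526, -0.1181, 0.2636]
tool_rot: [0.719, 0.695, -0.0, 0.001]
force: [-0.4, 0.1, 0.3]
finger_gap: 1.0
```

Run:
```python
from plan import *
np.set_printoptions(precision=4,suppress=True)
s=manip.snapshot("wrist");q=manip.sense();print(q["t"],q["tcp_pos"],psi_of(q["tool_rot"]),q["force"])
for r in manip.pinpoint("hub_mouth",s)[:2]: print(r["score"],r["point"],onz(s,r["point"],.095,True)); p=r["point"]
p=manip.pinpoint("hub_mouth",s)[0]["point"]
u,v=map(int,p);print(u,v)
save("w8",s["img"],(u-50,v-50,u+50,v+50),7)
import pickle;pickle.dump(dict(s),open("w8.pkl","wb"))
```

```text
12.175 [ 0.5526 -0.1187  0.2634] 87.97640031683112 [-0.8668  0.8012  0.0854]
0.9 [328.4, 139.6] [ 0.5619 -0.0508  0.095 ]
328 139
```

View pics/w8.png

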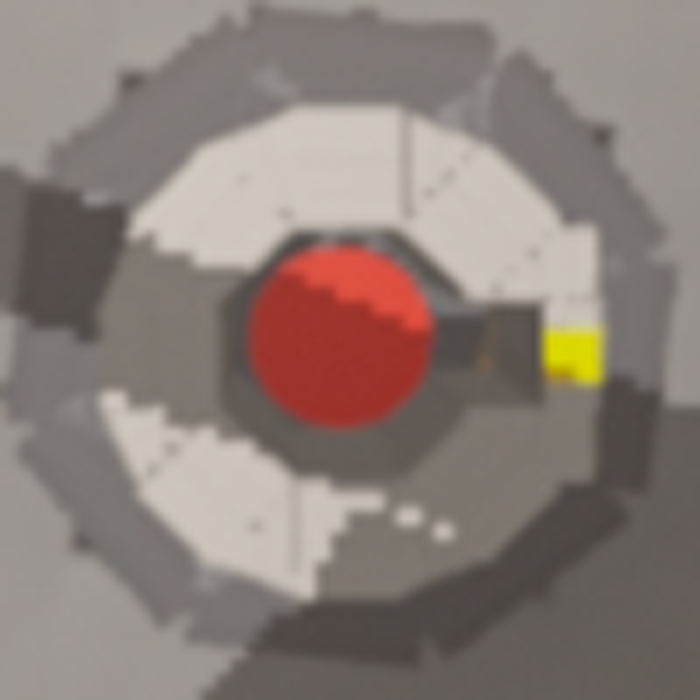

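Run:
```python
from plan import *
import pickle
np.set_printoptions(precision=4,suppress=True)
s=pickle.load(open("w8.pkl","rb"))
f=lambda x,y:onz(s,[278+(x+.5)/7-.5,89+(y+.5)/7-.5],.095,True)
c=f(350,356);print(c)
for e in [(543,353.5),(573,356),(600,356)]:
    k=f(*e);d=k-c;print(k,np.hypot(*d[:2]),np.arctan2(d[1],d[0]))
print("bore w",f(470,356)-f(222,356),f(350,230)-f(350,485), f(603,355)-f(98,355))
t=manip.snapshot("top")
g=lambda x,y:onz(t,[310+(x+.5)/6-.5,230+(y+.5)/6-.5],.095)
a=g(278,263);k=g(278,193);print("top",a,k,np.arctan2(*(k-a)[1::-1]))
# gearbox orientation from top: corners
z=.05;P=[g0 for g0 in [onz(t,[310+x/6,230+y/6],z) for x,y in [(140,80),(443,118),(403,480),(90,440)]]]
print(np.mean(P,0)); 
for p in P: print(p)
q=[proj(t,[.5575,-.049,.095]),proj(s,[.5575,-.049,.095],True)];print(q)
```

```text
[ 0.5613 -0.0506  0.095 ]
[ 0.5824 -0.0509  0.095 ] 0.02106425649302179 -0.010346566723015488
[ 0.5857 -0.0512  0.095 ] 0.02435785686561388 -0.022403005823750762
[ 0.5886 -0.0512  0.095 ] 0.0273299492490965 -0.02144262823894536
bore w [ 0.027  -0.0008  0.    ] [0.0009 0.0281 0.    ] [ 0.0551 -0.0017  0.    ]
top [ 0.5588 -0.0491  0.095 ] [ 0.5844 -0.0497  0.095 ] -0.021316817358424233
[ 0.5579 -0.0504  0.05  ]
[ 0.634  -0.0024  0.05  ]
[ 0.6186 -0.1183  0.05  ]
[ 0.4818 -0.0987  0.05  ]
[0.4971 0.0179 0.05  ]
[array([355.8777, 274.0117]), array([322.4863, 137.4522])]
```

Run:
```python
from plan import *
plan([([.522,.18,.26],105,7)])
```

```text
[[[0.043,-0.006,0,0,0,-2.4],[0.042,-0.004,0.001,0,0,-2.5],[0.043,-0.002,0,0,0,-2.4],[0.043,-0.001,0.001,0,0,-2.5],[0.043,0.002,0,0,0,-2.4],[0.043,0.003,0.001,0,0,-2.5],[0.042,0.005,0,0,0,-2.4]]]
pred [0.5221 0.1795 0.2601] 105.01
```

Emit:
{"op": "play_rows", "data": {
  "steps": [
    [[0.043,-0.006,0,0,0,-2.4],[0.042,-0.004,0.001,0,0,-2.5],[0.043,-0.002,0,0,0,-2.4],[0.043,-0.001,0.001,0,0,-2.5],[0.043,0.002,0,0,0,-2.4],[0.043,0.003,0.001,0,0,-2.5],[0.042,0.005,0,0,0,-2.4],[0,0,0,0,0,0],[0,0,0,0,0,0]]
  ]
}}

```text
t: 13.45
tcp_pos: [0.5219, 0.1798, 0.2601]
tool_rot: [0.608, 0.794, -0.0, 0.0]
force: [0.6, -0.7, 0.7]
finger_gap: 1.005
```

Run:
```python
from plan import *
np.set_printoptions(precision=4,suppress=True)
import pickle
s=manip.snapshot("wrist");q=manip.sense();print(q["t"],q["tcp_pos"],psi_of(q["tool_rot"]),q["force"])
pickle.dump(dict(s),open("w9.pkl","wb"))
u,v=proj(s,[.5215,.226,.134],True).astype(int);print(u,v)
save("w9",s["img"],(u-60,v-60,u+60,v+60),6)
```

```text
13.5 [0.522  0.1794 0.2601] 105.01689591170049 [ 0.0148 -0.389   1.0208]
337 177
```

View pics/w9.png

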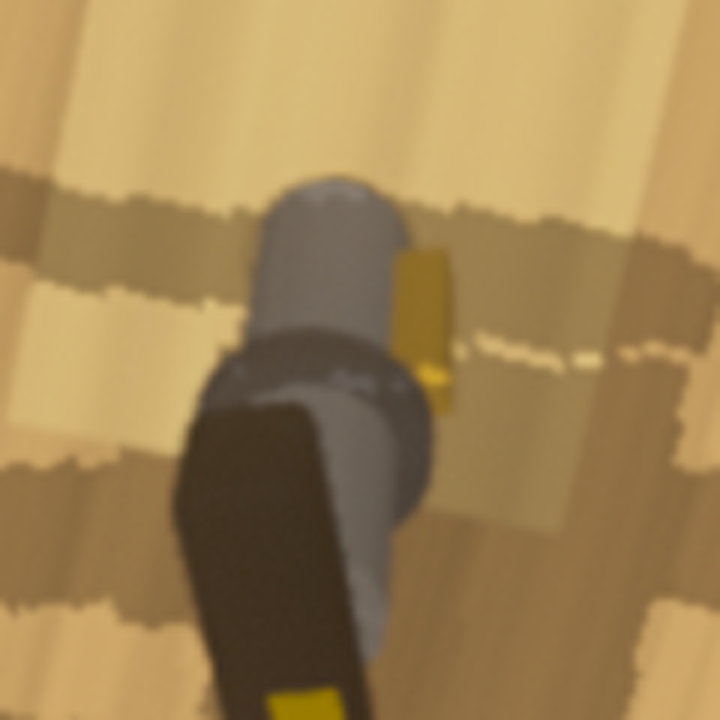

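Run:
```python
from fit import *
import pickle
np.set_printoptions(precision=4,suppress=True)
s=pickle.load(open("w9.pkl","rb"))
V=s["img"].copy()
for P in [(.5215,.226,.36)]:
    for z in (.134,):
        m=barmask(s,P,z,True)>.5
        cs,_=cv2.findContours(m.astype(np.uint8),cv2.RETR_EXTERNAL,cv2.CHAIN_APPROX_NONE)
        cv2.drawContours(V,cs,-1,(0,255,0),1)
save("w9b",V,(260,100,420,260),4)
for z in (.134,.116,.012):print(z,proj(s,[.5215,.226,z],True),proj(s,[.522,.2285,z],True))
```

```text
0.134 [337.309  177.3627] [339.0583 173.9648]
0.116 [336.1126 173.6099] [337.7421 170.4365]
0.012 [331.4484 159.0663] [332.616  156.7735]
```

View pics/w9b.png

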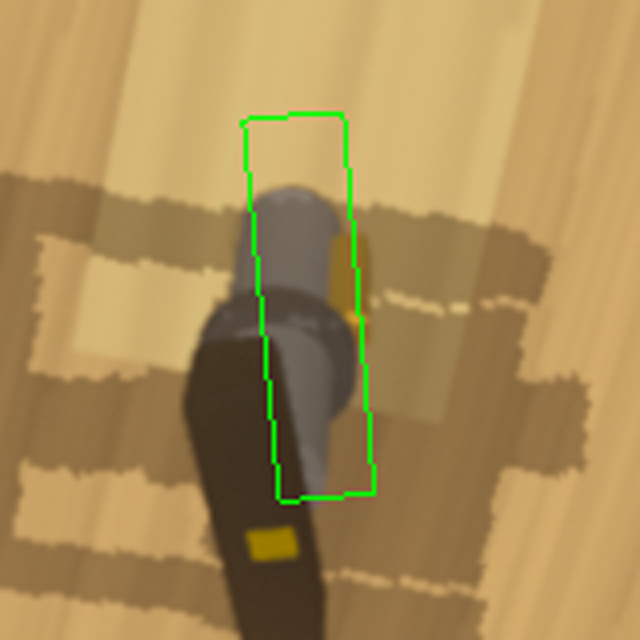

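Run:
```python
from fit import *
s=manip.snapshot("scene");save("s10",s["img"],(325,100,495,245),4.5)
s=manip.snapshot("wrist");save("w10",s["img"])
q=manip.sense();print(q["tcp_pos"],s["world_from_camera"])
```

```text
[0.52197411 0.17926287 0.26022433] [[ 9.66025928e-01  2.45165687e-01  8.17783149e-02  5.00786407e-01]
 [ 2.58444491e-01 -9.15660484e-01 -3.07851139e-01  2.57639881e-01]
 [-5.93364681e-04  3.18527337e-01 -9.47913489e-01  3.77824207e-01]
 [ 0.00000000e+00  0.00000000e+00  0.00000000e+00  1.00000000e+00]]
```

View pics/s10.png

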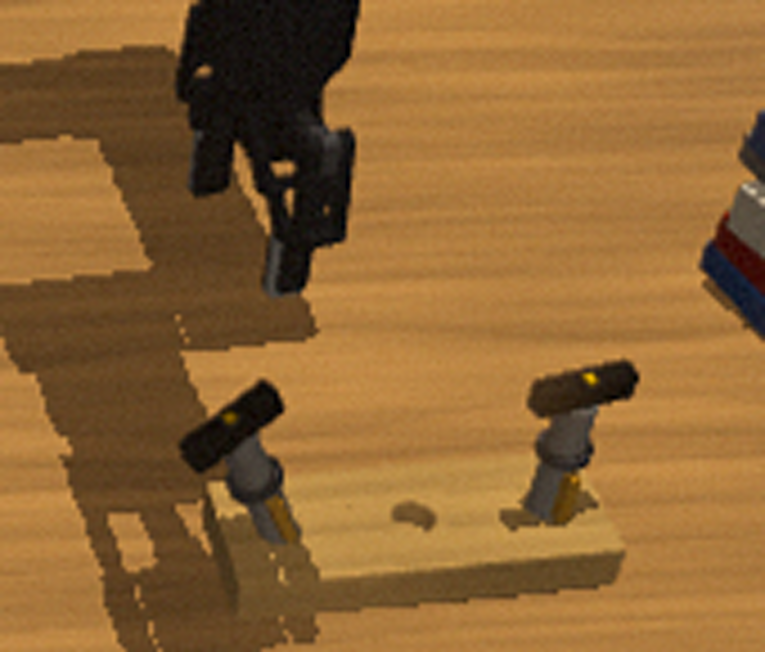

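View pics/w10.png

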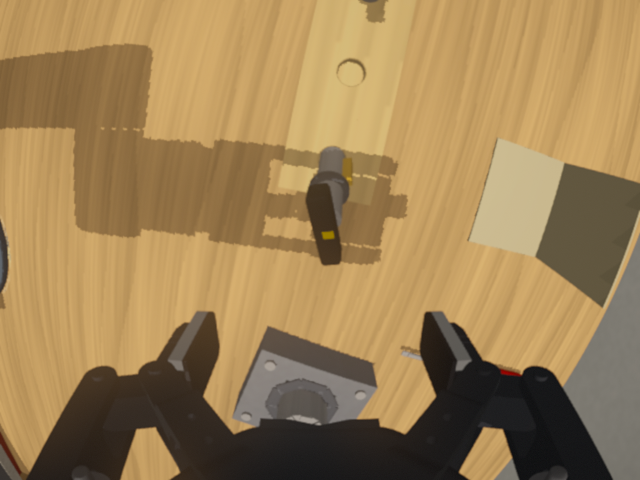

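Run:
```python
from fit import *
import pickle
s=manip.snapshot("wrist");save("w11",s["img"],(290,130,380,280),5)
c=manip.snapshot("scene");save("s11",c["img"],(360,175,430,230),10)
pickle.dump((dict(s),dict(c)),open("p11.pkl","wb"))
```

```text
(no output)
```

View pics/w11.png

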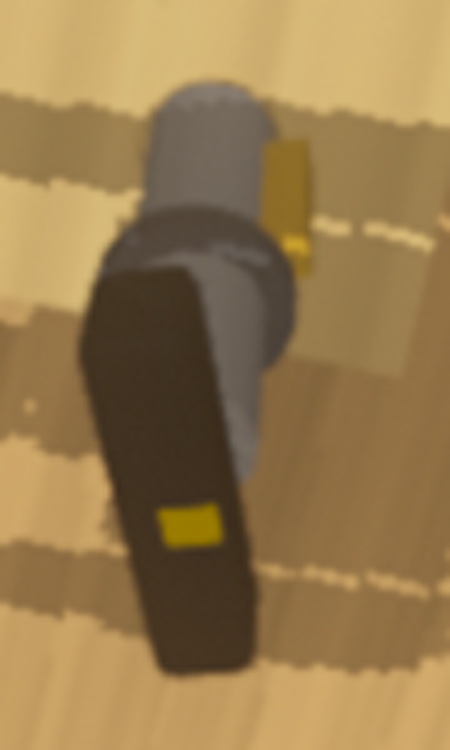

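View pics/s11.png

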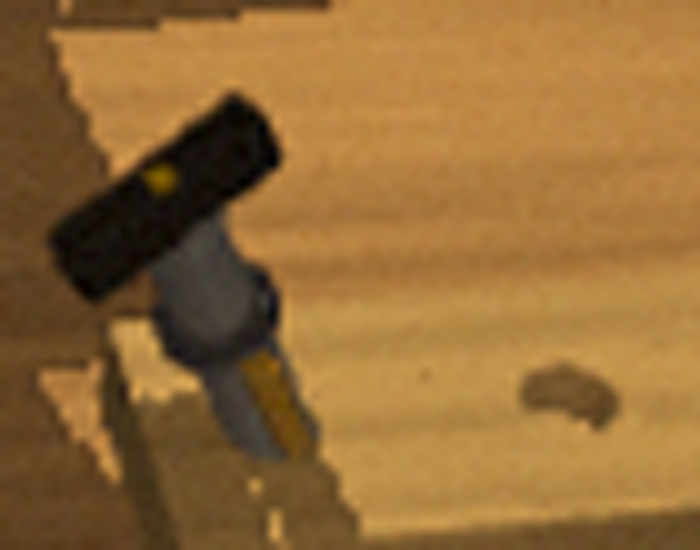

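```bash
cat > tilt.py <<'E'
from fit import *
import pickle
from scipy.optimize import least_squares
np.set_printoptions(precision=4,suppress=True)
def hullmask(s,pts,fish,off,sc,shape):
    p=np.array([proj(s,x,fish) for x in pts]); p=(p-off)*sc
    m=np.zeros(shape,np.uint8);cv2.fillConvexPoly(m,np.round(cv2.convexHull(p.astype(np.float32))*16).astype(np.int32),255,cv2.LINE_AA,4)
    return cv2.GaussianBlur(m/255.,(0,0),6)
BOX=np.array([[a,b,c] for a in(-.008,.008) for b in(-.032,.032) for c in(.102,.122)])
def rt(p): return R.from_euler("xyz",[p[3],p[4],0])*R.from_euler("z",p[5]),p[:3]
E
cat > t1.py <<'E'
from tilt import *
s,c=pickle.load(open("p11.pkl","rb"))
wp=[(103,275),(187,268),(200,290),(257,590),(253,655),(240,670),(170,674),(158,660),(125,530),(80,350),(85,330)]
sp=[(238,92),(270,120),(283,160),(95,302),(65,280),(50,235)]
views=[(s,True,np.array([290,130]),5,(750,450),wp),(c,False,np.array([360,175]),10,(550,700),sp)]
T=[]
for v in views:
    m=np.zeros(v[4],np.uint8);cv2.fillPoly(m,[np.array(v[5],np.int32)],255);T.append(cv2.GaussianBlur(m/255.,(0,0),6))
h=onz(s,[350,72],.03,True);print("mid hole",h)
def cost(q,full=False):
    p=np.array([q[0]/1e3,q[1]/1e3,q[2]/1e3,q[3]/50,q[4]/50,q[5]/50]);Rr,t=rt(p)
    b=Rr.apply(BOX)+t;e=0
    for v,m in zip(views,T):
        M=hullmask(v[0],b,v[1],v[2],v[3],v[4]);e+=((M-m)**2).sum()/v[3]**2
    # axis at z=.03 near shaft observations: wrist shaft bottom centre, scene
    a=t+Rr.apply([0,0,.025]); 
    e+=((a[0]-.521)/.003)**2*3+((a[1]-.2275)/.004)**2*3+((t[2]-.014)/.004)**2*3
    return e
best=None
for rx in(.2,.35,.5):
    x0=np.array([521,227,14,rx*50,0,.36*50])
    sim=np.vstack([x0]+[x0+d for d in np.diag([4,4,4,8,8,8])])
    r=minimize(cost,x0,method="Nelder-Mead",options=dict(initial_simplex=sim,maxiter=1500,xatol=.02,fatol=.01))
    print(r.fun,r.x/[1e3,1e3,1e3,50,50,50])
    if best is None or r.fun<best.fun:best=r
p=best.x/[1e3,1e3,1e3,50,50,50];Rr,t=rt(p);print("axis",Rr.apply([0,0,1]),"x",Rr.apply([1,0,0]),"barc",t+Rr.apply([0,0,.112]))
ims=[]
ang=np.linspace(0,2*np.pi,24)
for v in views:
    V=v[0]["img"].copy();V=cv2.resize(V,None,fx=4,fy=4)
    def dr(pts,col):
        P=np.array([proj(v[0],x,v[1]) for x in Rr.apply(pts)+t])*4+1.5
        cv2.polylines(V,[cv2.convexHull(P.astype(np.int32))],True,col,1)
    dr(BOX,(0,255,0));dr(np.array([[.017*np.cos(a),.017*np.sin(a),.062] for a in ang]),(0,0,255))
    dr(np.array([[.012*np.cos(a),.012*np.sin(a),z] for a in ang for z in(.0,.06)]),(255,0,255))
    dr(np.array([[x,y,z] for x in(.012,.019) for y in(-.004,.004) for z in (.02,.055)]),(0,255,255))
    o=v[2]*4; ims.append(V[o[1]:o[1]+(560 if v[1] else 220),o[0]:o[0]+(360 if v[1] else 280)])
save("t1a",ims[0]);save("t1b",ims[1],None,2)
E
python3 t1.py
```

```text
mid hole [0.5156 0.3109 0.03  ]
79.08590110782237 [0.51   0.2359 0.0158 0.465  0.1479 0.4578]
78.89422888443781 [0.5099 0.2356 0.0161 0.4624 0.1492 0.459 ]
103.63863951638771 [0.513  0.2303 0.0107 0.4171 0.1168 0.4505]
axis [ 0.133  -0.4461  0.885 ] x [0.9159 0.3966 0.0622] barc [0.5248 0.1857 0.1152]
```

View pics/t1a.png

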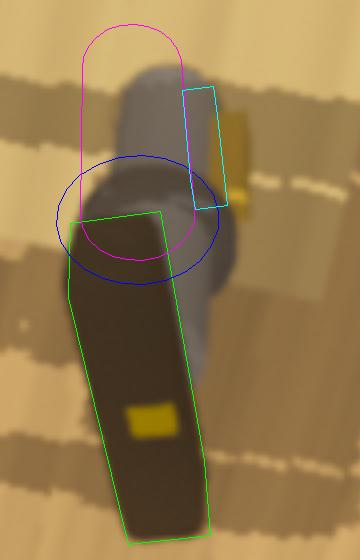

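View pics/t1b.png

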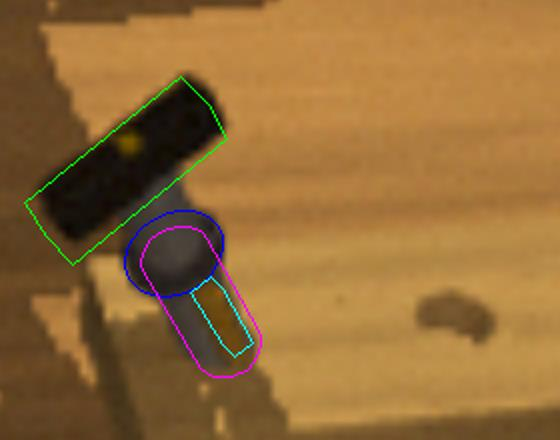

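```bash
python3 - <<'E'
t=open("t1.py").read()
old=t[t.index("    a=t+Rr"):t.index("    return e")]
new='''    k=t+Rr.apply([0,0,.065])
    e+=8*((proj(s,k,True)-[329.4,187.6])**2).sum()+8*((proj(c,k)-[381.8,205.3])**2).sum()
    a=np.array([proj(s,t+Rr.apply([0,0,z]),True) for z in(.02,.05)]); d=a[1]-a[0]
    e+=8*(a[0][0]+d[0]*(156-a[0][1])/d[1]-332.8)**2
    e+=((t[2]-.014)/.006)**2*3
'''
open("t2.py","w").write(t.replace(old,new))
E
python3 t2.py
```

```text
mid hole [0.5156 0.3109 0.03  ]
129.8327050792299 [0.5195 0.2391 0.0182 0.4958 0.0544 0.4081]
129.86848551626295 [0.5194 0.239  0.0179 0.495  0.0552 0.4117]
129.80513312993673 [0.5195 0.2388 0.0181 0.4924 0.0545 0.4084]
axis [ 0.048  -0.4728  0.8799] x [0.9266 0.3499 0.1375] barc [0.5249 0.1859 0.1167]
```

View pics/t1a.png

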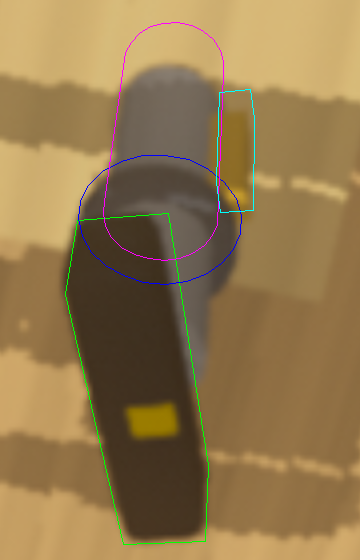

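View pics/t1b.png

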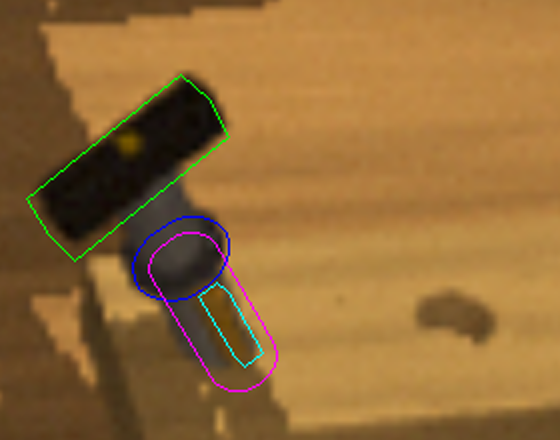

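```bash
python3 - <<'E'
t=open("plan.py").read()
t=t.replace("G=rot(psi)","G=rot(psi) if np.isscalar(psi) else psi")
t+='''
def tiltR(axis,hx):
    z=-np.array(axis)/np.linalg.norm(axis);y=np.array(hx)-np.dot(hx,z)*z;y/=np.linalg.norm(y)
    return R.from_matrix(np.column_stack([np.cross(y,z),y,z]))
'''
open("plan.py","w").write(t)
E
python3 - <<'E'
from plan import *
ax=np.array([.06,-.473,.88]);ax/=np.linalg.norm(ax);G=tiltR(ax,[.927,.36,.12]);b=np.array([.5249,.186,.1165])
plan([(b+ax*.085,G,6)])
E
```

```text
[[[-0.006,0,0.012,-1,4.6,-1.3],[-0.006,-0.001,0.011,-0.9,4.7,-1.2],[-0.008,0,0.01,-1,4.6,-1.3],[-0.008,-0.002,0.01,-0.9,4.7,-1.3],[-0.009,-0.001,0.009,-1,4.6,-1.3],[-0.01,-0.002,0.008,-1,4.7,-1.2]]]
pred [0.53   0.1458 0.1911] 114.76
```

Emit:
{"op": "play_rows", "data": {
  "steps": [
    [[-0.006,0,0.012,-1,4.6,-1.3],[-0.006,-0.001,0.011,-0.9,4.7,-1.2],[-0.008,0,0.01,-1,4.6,-1.3],[-0.008,-0.002,0.01,-0.9,4.7,-1.3],[-0.009,-0.001,0.009,-1,4.6,-1.3],[-0.01,-0.002,0.008,-1,4.7,-1.2],[0,0,0,0,0,0],[0,0,0,0,0,0]]
  ]
}}

```text
t: 14.7
tcp_pos: [0.5299, 0.1468, 0.1915]
tool_rot: [0.536, 0.808, 0.186, -0.16]
force: [-0.3, 0.0, 0.4]
finger_gap: 1.0
```

Run:
```python
from tilt import *
s=manip.snapshot("wrist");c=manip.snapshot("scene");t=manip.snapshot("top");q=manip.sense();print(q["t"],q["tcp_pos"],R.from_quat(q["tool_rot"]).as_matrix())
pickle.dump((dict(s),dict(c),dict(t),q),open("p12.pkl","wb"))
save("w12",s["img"]); 
save("t12",t["img"],(130,230,270,340),5.5)
```

```text
14.85 [0.5297 0.1476 0.192 ] [[-0.3753  0.925  -0.0595]
 [ 0.8058  0.3573  0.4723]
 [ 0.4581  0.1293 -0.8794]]
```

View pics/w12.png

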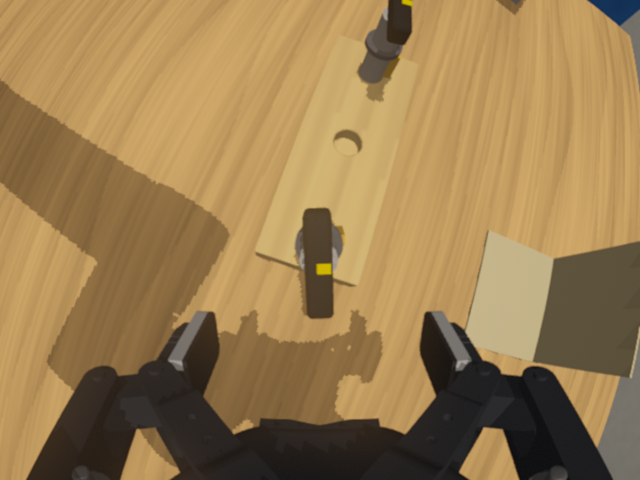

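View pics/t12.png

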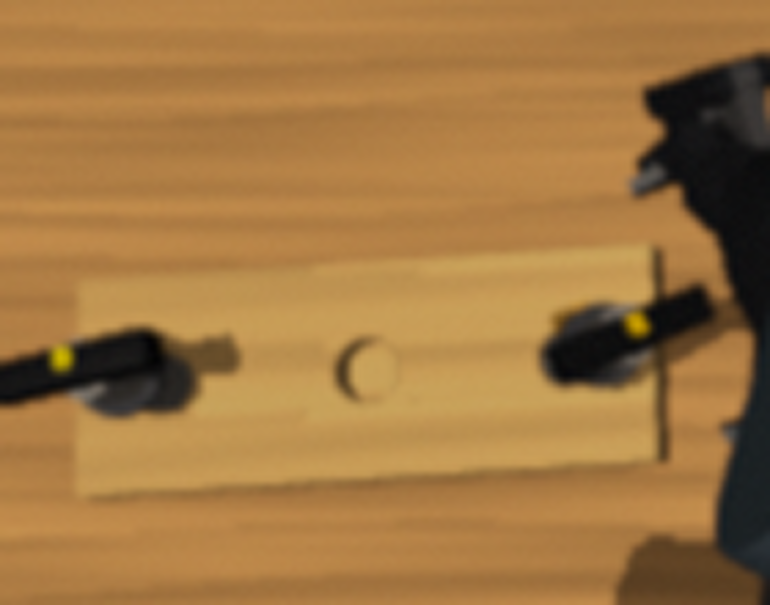

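Run:
```python
from tilt import *
s,c,t,q=pickle.load(open("p12.pkl","rb"))
T=R.from_quat(q["tool_rot"]);p=q["tcp_pos"]
ax=-T.as_matrix()[:,2]
b=np.array([.5249,.186,.1165])
print("b in tool",T.inv().apply(b-p))
for name,ctr in [("est",b)]:
    V=s["img"].copy()
    H=R.from_matrix(np.column_stack([T.as_matrix()[:,1],np.cross(ax,T.as_matrix()[:,1]),ax]))
    P=np.array([proj(s,x,True) for x in H.apply(BOX-[0,0,.112])+ctr])
    cv2.polylines(V,[cv2.convexHull(P.astype(np.int32))],True,(0,255,0),1)
    n=ctr-ax*.112
    for z,r,col in((.062,.017,(0,0,255)),(.02,.012,(255,0,255)),(0.,.0085,(255,0,0))):
        P=np.array([proj(s,n+H.apply([r*np.cos(a),r*np.sin(a),z]),True) for a in np.linspace(0,6.28,30)])
        cv2.polylines(V,[P.astype(np.int32)],True,col,1)
    save("w12b",V,(250,160,390,340),4.2)
    print(n,proj(s,b,True))
```

```text
b in tool [-0.0018 -0.0005  0.0848]
[0.5182 0.2389 0.018 ] [319.3048 265.4961]
```

View pics/w12b.png

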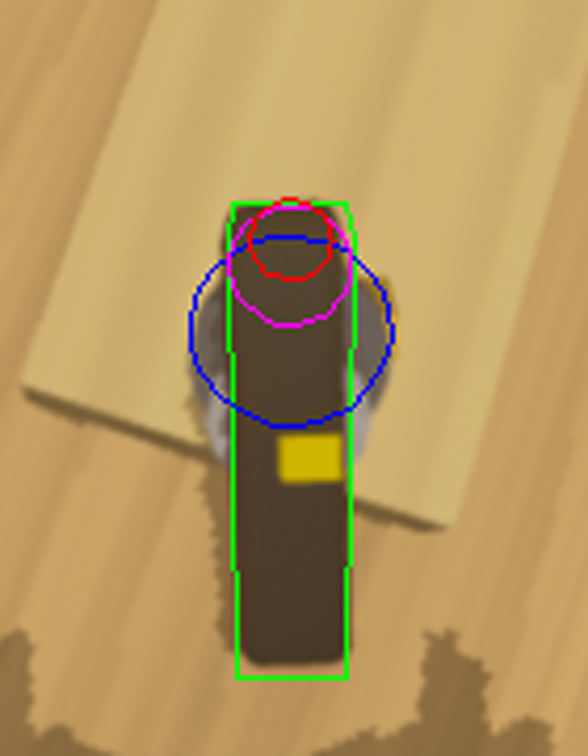

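Emit:
{"op": "play_rows", "data": {
  "steps": [
    [[0,0,0.016,0,0,0],[0,0,0.016,0,0,0],[0,0,0.016,0,0,0],[0,0,0.016,0,0,0],[0,0,0.015,0,0,0],[0,0,0,0,0,0]]
  ]
}}

```text
t: 15.6
tcp_pos: [0.5239, 0.185, 0.1204]
tool_rot: [0.536, 0.808, 0.185, -0.162]
force: [1.0, -0.1, 1.2]
finger_gap: 1.0
```

Run:
```python
from tilt import *
s=manip.snapshot("wrist");q=manip.sense();print(q["t"],q["tcp_pos"],q["force"])
save("w13",s["img"])
```

```text
15.65 [0.5246 0.1847 0.1211] [-0.2002 -0.0122  0.1597]
```

View pics/w13.png

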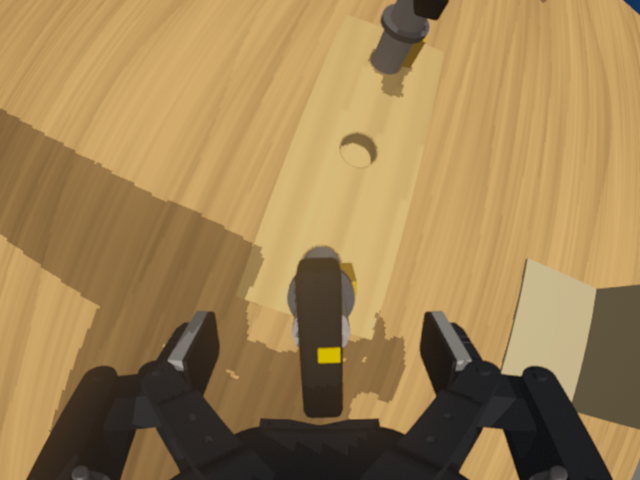

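Emit:
{"op": "play_rows", "data": {
  "steps": [
    [[0,0,0,0,0,0],[0,0,0,0,0,0],[0,0,0,0,0,0],[0,0,0,0,0,0],[0,0,0,0,0,0],[0,0,0,0,0,0]]
  ],
  "fingers": 0,
  "squeeze": 90
}}

```text
t: 16.4
tcp_pos: [0.5253, 0.1841, 0.1223]
tool_rot: [0.536, 0.808, 0.186, -0.16]
force: [-0.3, -2.8, 6.2]
finger_gap: 0.235
```

Emit:
{"op": "play_rows", "data": {
  "steps": [
    [[0,0,-0.01,0,0,0],[0,0,-0.02,0,0,0],[0,0,-0.03,0,0,0],[0,0,-0.03,0,0,0],[0,0,-0.03,0,0,0],[0,0,0,0,0,0]]
  ]
}}

```text
t: 17.15
tcp_pos: [0.5335, 0.1264, 0.2284]
tool_rot: [0.536, 0.808, 0.187, -0.158]
force: [-0.3, -1.2, -3.2]
finger_gap: 0.233
```

Run:
```python
from tilt import *
s=manip.snapshot("wrist");q=manip.sense();print(q["t"],q["tcp_pos"],q["force"],q["finger_gap"])
save("w14",s["img"])
s=manip.snapshot("scene");save("s14",s["img"],(300,90,500,245),4)
```

```text
17.2 [0.5323 0.1271 0.2272] [-0.0294 -0.2491 -4.0497] 0.23472808341905232
```

View pics/w14.png

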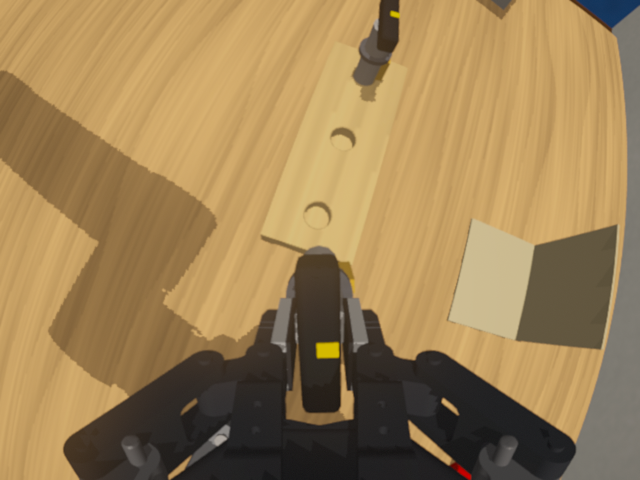

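View pics/s14.png

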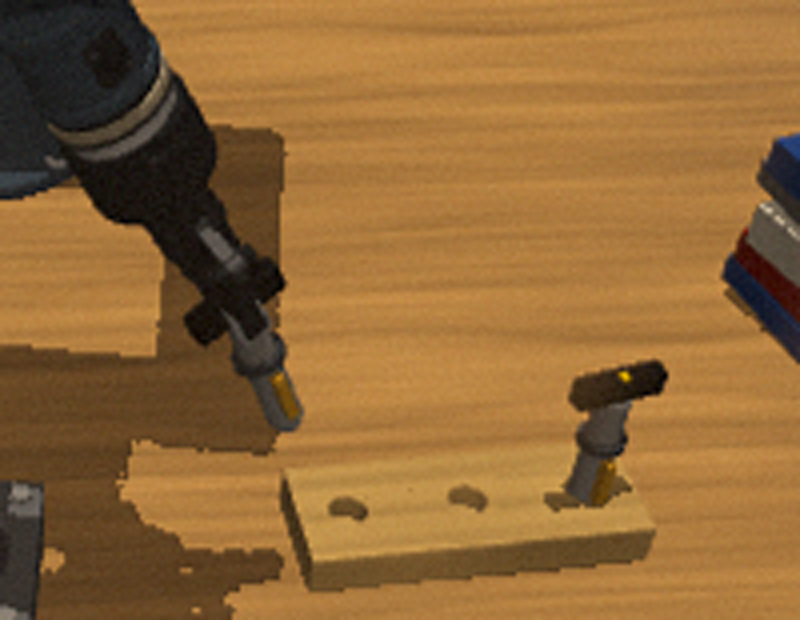

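Run:
```python
from tilt import *
s=manip.snapshot("wrist");q=manip.sense()
T=R.from_quat(q["tool_rot"]);p=q["tcp_pos"];M=T.as_matrix()
pickle.dump((dict(s),q),open("p14.pkl","wb"))
V=cv2.resize(s["img"],None,fx=3,fy=3,interpolation=cv2.INTER_CUBIC)
def draw(dx,dz,ty,col):
    # handle in tool frame: hx=+y_tool, hz=-z_tool rotated about tool y by ty
    Hm=np.column_stack([[0,1,0],[1,0,0],[0,0,-1]]);H=T*R.from_rotvec([0,ty,0])*R.from_matrix(Hm)
    ctr=p+T.apply([dx,0,dz]);n=ctr-H.apply([0,0,.112])
    f=lambda pts:np.array([proj(s,x,True) for x in H.apply(pts)+n])*3+1
    cv2.polylines(V,[cv2.convexHull(f(BOX).astype(np.int32))],True,col,1)
    a=np.linspace(0,6.28,40)
    for z,r in((.062,.017),(0.,.0085),(.008,.012)):
        cv2.polylines(V,[f(np.array([[r*np.cos(t),r*np.sin(t),z] for t in a])).astype(np.int32)],True,col,1)
draw(0,.006,0,(0,255,0))
save("w14b",V,(720,690,1200,1260),1)
plan([([.545,.06,.29],rot(100),4),([.560,-.05,.26],rot(89.1),4)])
```

```text
[[[-0.008,-0.001,-0.022,1.1,-7.1,3.1],[-0.01,-0.001,-0.022,1.1,-7,3.2],[-0.013,0,-0.019,1.1,-7.1,3.1],[-0.015,0,-0.018,1.1,-7,3.2],[-0.028,-0.001,0.007,0,0,2.7],[-0.028,0,0.008,0,0,2.7],[-0.027,0.002,0.007,0,0,2.8],[-0.028,0.002,0.008,0,0,2.7]]]
pred [ 0.5595 -0.05    0.2596] 89.08
```

View pics/w14b.png

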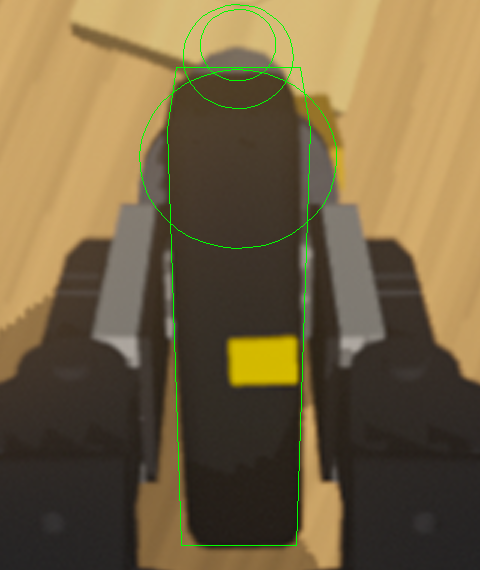

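```bash
cat > ov.py <<'E'
from tilt import *
import sys
s,q=pickle.load(open(sys.argv[1],"rb"))
T=R.from_quat(q["tool_rot"]);p=q["tcp_pos"]
V=cv2.resize(s["img"],None,fx=3,fy=3,interpolation=cv2.INTER_CUBIC)
def draw(dx,dz,ty,col):
    Hm=np.column_stack([[0,1,0],[1,0,0],[0,0,-1]]);H=T*R.from_rotvec([0,ty,0])*R.from_matrix(Hm)
    ctr=p+T.apply([dx,0,dz]);n=ctr-H.apply([0,0,.112])
    print("nose world",n,"axis",H.apply([0,0,1]))
    f=lambda pts:np.array([proj(s,x,True) for x in H.apply(pts)+n])*3+1
    cv2.polylines(V,[cv2.convexHull(f(BOX).astype(np.int32))],True,col,1)
    a=np.linspace(0,6.28,40)
    for z,r in((.062,.017),(0.,.0085),(.008,.012)):
        cv2.polylines(V,[f(np.array([[r*np.cos(t),r*np.sin(t),z] for t in a])).astype(np.int32)],True,col,1)
    k=np.array([[x,y,z] for x in(.012,.019) for y in(-.004,.004) for z in (.02,.055)])
    cv2.polylines(V,[cv2.convexHull(f(k).astype(np.int32))],True,(0,255,255),1)
draw(*map(float,sys.argv[2:5]),(0,255,0))
save(sys.argv[5],V,(720,690,1200,1260),1)
E
python3 ov.py p14.pkl 0 .006 .08 w14c
```

```text
nose world [0.5202 0.1908 0.1267] axis [ 0.0927 -0.5359  0.8392]
```

View pics/w14c.png

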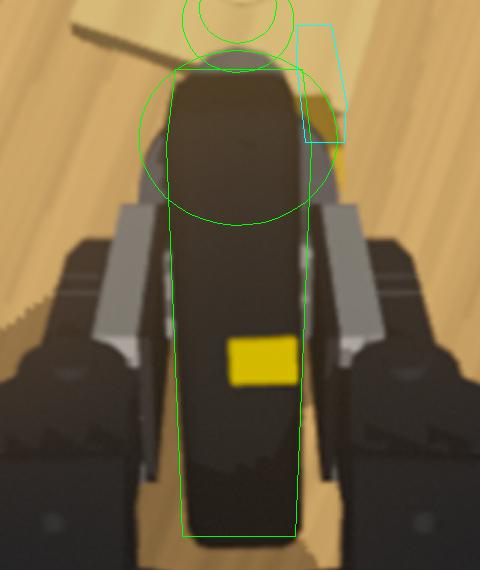

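```bash
python3 ov.py p14.pkl -0.001 .006 -.09 w14c
```

```text
nose world [0.5277 0.1746 0.1176] axis [ 0.0293 -0.3987  0.9166]
```

View pics/w14c.png

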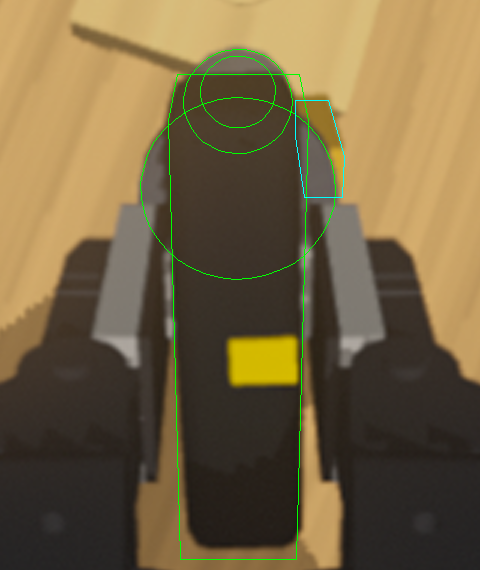

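Emit:
{"op": "play_rows", "data": {
  "steps": [
    [[-0.008,-0.001,-0.022,1.1,-7.1,3.1],[-0.01,-0.001,-0.022,1.1,-7,3.2],[-0.013,0,-0.019,1.1,-7.1,3.1],[-0.015,0,-0.018,1.1,-7,3.2],[-0.028,-0.001,0.007,0,0,2.7],[-0.028,0,0.008,0,0,2.7],[-0.027,0.002,0.007,0,0,2.8],[-0.028,0.002,0.008,0,0,2.7],[0,0,0,0,0,0],[0,0,0,0,0,0]]
  ]
}}

```text
t: 18.55
tcp_pos: [0.5595, -0.0492, 0.2596]
tool_rot: [0.713, 0.701, 0.001, -0.001]
force: [-0.8, 0.4, -2.6]
finger_gap: 0.235
```

Run:
```python
from tilt import *
s=manip.snapshot("wrist");c=manip.snapshot("scene");q=manip.sense();print(q["t"],q["tcp_pos"],psi_of(q["tool_rot"]),q["tool_rot"],q["force"],q["ft_torque"])
pickle.dump((dict(s),q),open("p15.pkl","wb"));pickle.dump((dict(c),q),open("p15s.pkl","wb"))
V=cv2.resize(c["img"],None,fx=6,fy=6,interpolation=cv2.INTER_CUBIC)
# overlay vertical handle from TCP
for ty,col in((0,(0,255,0)),(-.09,(255,0,255))):
    T=R.from_quat(q["tool_rot"]);p=q["tcp_pos"]
    H=T*R.from_rotvec([0,ty,0])*R.from_matrix(np.column_stack([[0,1,0],[1,0,0],[0,0,-1]]))
    n=p+T.apply([0,0,.006])-H.apply([0,0,.112]);print("nose",n)
    f=lambda pts:np.array([proj(c,x) for x in H.apply(pts)+n])*6+2.5
    for B in(BOX,np.array([[.012*np.cos(a),.012*np.sin(a),z] for a in np.linspace(0,6.28,20) for z in(.008,.06)])):
        cv2.polylines(V,[cv2.convexHull(f(B).astype(np.int32))],True,col,1)
save("s15",V,(1500,780,2000,1560),.75); save("w15",s["img"])
```

```text
18.65 [ 0.56   -0.0491  0.2604] 89.12960434615525 [ 0.7125  0.7017  0.0009 -0.0001] [-0.2721  0.7129 -3.286 ] [ 0.0382  0.035  -0.026 ]
nose [ 0.5602 -0.0489  0.1424]
nose [ 0.56   -0.059   0.1429]
```

View pics/s15.png

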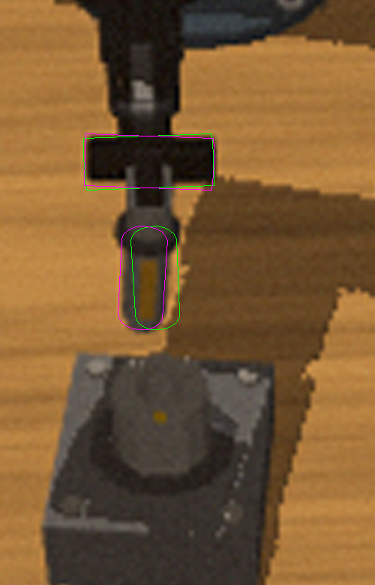

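View pics/w15.png

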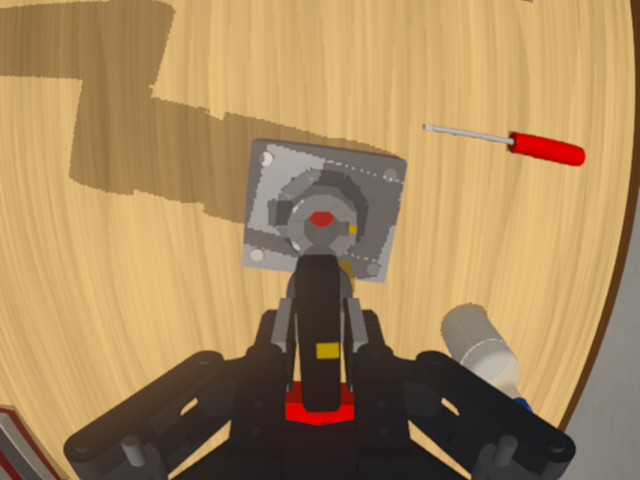

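Run:
```python
from tilt import *
c,q=pickle.load(open("p15s.pkl","rb"));s,q=pickle.load(open("p15.pkl","rb"))
a=np.linspace(0,6.28,60)
def circ(V,s,fish,k,c,r,col):
    P=np.array([proj(s,[c[0]+r*np.cos(t),c[1]+r*np.sin(t),.095],fish) for t in a])*k+(k-1)/2
    cv2.polylines(V,[np.round(P).astype(np.int32)],True,col,1)
V=cv2.resize(c["img"],None,fx=8,fy=8,interpolation=cv2.INTER_CUBIC)
for r in(.0275,.014): circ(V,c,False,8,(.560,-.050),r,(0,255,0))
U=cv2.resize(s["img"],None,fx=4,fy=4,interpolation=cv2.INTER_CUBIC)
for r in(.0275,.014): circ(U,s,True,4,(.560,-.050),r,(0,255,0))
save("o15",np.hstack([V[1580:1980,2060:2460],U[640:1040,1040:1440]]))
for n,i in(("wrist",s),("scene",c)):
    pass
```

```text
(no output)
```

View pics/o15.png

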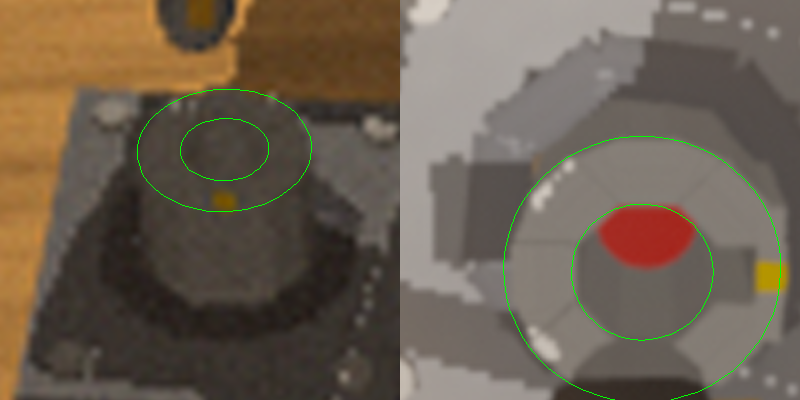

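```bash
cat > ins.py <<'E'
from tilt import *
HM=R.from_matrix(np.column_stack([[0,1,0],[1,0,0],[0,0,-1]]))
def tcp_for(n,yaw,ty):
    H=R.from_euler("z",yaw)           # handle upright, key at yaw
    T=H*HM.inv()*R.from_rotvec([0,-ty,0])
    return np.array(n)+H.apply([0,0,.112])-T.apply([0,0,.006]),T
def nose(q,ty):
    T=R.from_quat(q["tool_rot"]);H=T*R.from_rotvec([0,ty,0])*HM
    a=H.apply([0,0,1]);x=H.apply([1,0,0])
    return q["tcp_pos"]+T.apply([0,0,.006])-.112*a,a,np.arctan2(x[1],x[0])
E
python3 - <<'E'
from ins import *
q=manip.sense();print(nose(q,-.09))
p,T=tcp_for([.5605,-.0502,.112],-.03,-.09);print(p)
p2,_=tcp_for([.5605,-.0502,.112],-.03,-.09)
plan([(p,T,5)])
E
```

```text
(array([ 0.56  , -0.059 ,  0.1429]), array([0.0002, 0.0884, 0.9961]), np.float64(-0.015192974543387932))
[ 0.5605 -0.0507  0.23  ]
[[[0,0,0.006,0,1,0.2],[-0.001,0,0.006,0,1,0.1],[0,0,0.006,0,1,0.2],[-0.001,0,0.006,0,1.1,0.2],[-0.001,0,0.006,0,1,0.2]]]
pred [ 0.56   -0.051   0.2303] 88.23
```

Emit:
{"op": "play_rows", "data": {
  "steps": [
    [[0,0,0.006,0,1,0.2],[-0.001,0,0.006,0,1,0.1],[0,0,0.006,0,1,0.2],[-0.001,0,0.006,0,1.1,0.2],[-0.001,0,0.006,0,1,0.2],[0,0,0,0,0,0],[0,0,0,0,0,0]]
  ]
}}

```text
t: 19.52
tcp_pos: [0.5607, -0.0524, 0.2309]
tool_rot: [0.718, 0.695, 0.033, -0.03]
force: [-0.1, -0.2, -2.8]
finger_gap: 0.232
```

Run:
```python
from ins import *
s=manip.snapshot("wrist");c=manip.snapshot("scene");t=manip.snapshot("top");q=manip.sense();print(q["t"],nose(q,-.09),q["force"])
V=cv2.resize(c["img"],None,fx=8,fy=8,interpolation=cv2.INTER_CUBIC)
T=R.from_quat(q["tool_rot"]);H=T*R.from_rotvec([0,-.09,0])*HM;n=nose(q,-.09)[0]
f=lambda pts:np.array([proj(c,x) for x in H.apply(pts)+n])*8+3.5
for B in(BOX,np.array([[.012*np.cos(a),.012*np.sin(a),z] for a in np.linspace(0,6.28,20) for z in(.008,.06)])):
    cv2.polylines(V,[cv2.convexHull(f(B).astype(np.int32))],True,(0,255,0),1)
P=np.array([proj(c,[.5605+.014*np.cos(t),-.0502+.014*np.sin(t),.095]) for t in np.linspace(0,6.28,40)])*8+3.5
cv2.polylines(V,[P.astype(np.int32)],True,(0,255,255),1)
save("s16",V,(2060,1200,2560,1950),.8); save("w16",s["img"],(240,130,420,430),2.5)
save("t16",t["img"],(310,230,400,320),6)
```

```text
19.675 (array([ 0.5611, -0.0517,  0.1131]), array([-0.0026,  0.0009,  1.    ]), np.float64(-0.031979565933298114)) [-1.0087 -1.1105 -3.8098]
```

View pics/s16.png

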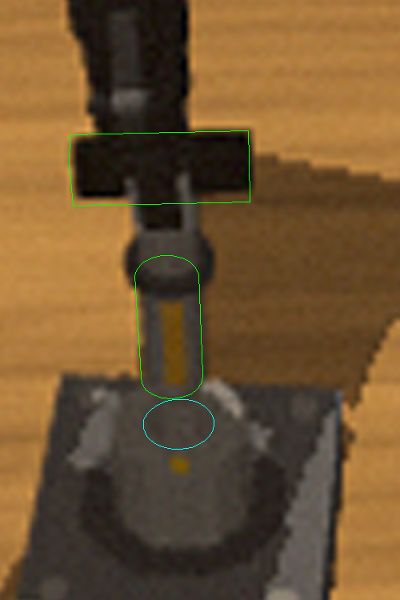

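View pics/w16.png

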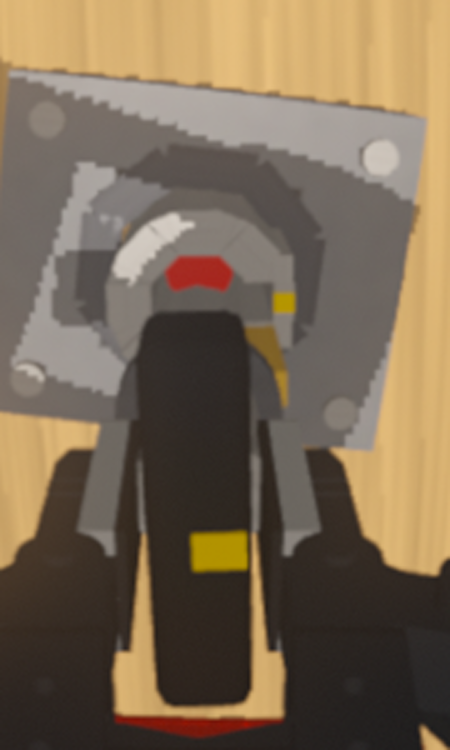

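Run:
```python
from ins import *
q=manip.sense();T=R.from_quat(q["tool_rot"]);p=q["tcp_pos"]
plan([(p+[-.0004,.0012,-.032],T,5)],dec=4)
```

```text
[[[-0.0003,-0.0001,0.0064,0,0,0],[-0.0004,-0.0001,0.0064,0,0,0],[-0.0003,-0.0001,0.0064,0,0,0],[-0.0003,-0.0001,0.0064,0,0,0],[-0.0004,-0.0001,0.0064,0,0,0]]]
pred [ 0.5604 -0.051   0.1991] 88.18
```

Emit:
{"op": "play_rows", "data": {
  "steps": [
    [[-0.0003,-0.0001,0.0064,0,0,0],[-0.0004,-0.0001,0.0064,0,0,0],[-0.0003,-0.0001,0.0064,0,0,0],[-0.0003,-0.0001,0.0064,0,0,0],[-0.0004,-0.0001,0.0064,0,0,0],[0,0,0,0,0,0],[0,0,0,0,0,0]]
  ]
}}

```text
t: 20.55
tcp_pos: [0.5604, -0.0512, 0.1989]
tool_rot: [0.718, 0.695, 0.033, -0.03]
force: [-0.8, -0.5, -3.7]
finger_gap: 0.235
```

Run:
```python
from ins import *
s=manip.snapshot("wrist");c=manip.snapshot("scene");q=manip.sense();print(q["t"],nose(q,-.09),q["force"],q["ft_torque"])
save("s17",c["img"],(250,140,330,240),6); save("w17",s["img"],(240,130,420,330),3.5)
T=R.from_quat(q["tool_rot"]);p=q["tcp_pos"];n=nose(q,-.09)[0]
plan([(p+[0,-.0502-n[1],-.012],T,4)],dec=4)
```

```text
20.65 (array([ 0.5607, -0.0507,  0.0811]), array([-0.0025,  0.0009,  1.    ]), np.float64(-0.03220601024533881)) [ 0.5129  0.2927 -4.3599] [-0.0088  0.072   0.0216]
[[[-0.0001,0,0.003,0,0,0],[-0.0002,0,0.003,0,0,0],[-0.0001,0,0.003,0,0,0],[-0.0001,0,0.003,0,0,0]]]
pred [ 0.5604 -0.0506  0.1871] 88.17
```

View pics/s17.png

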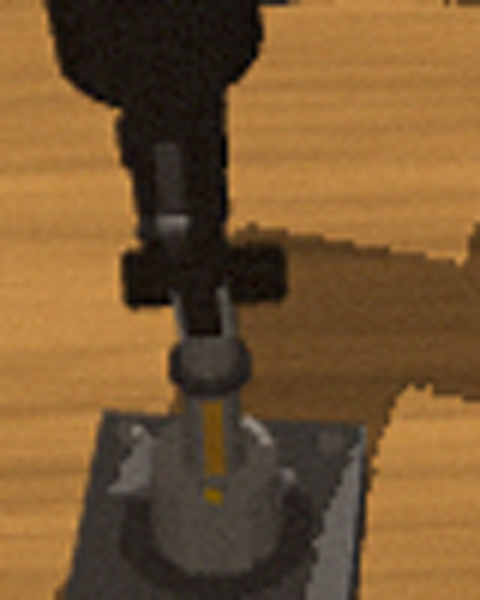

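View pics/w17.png

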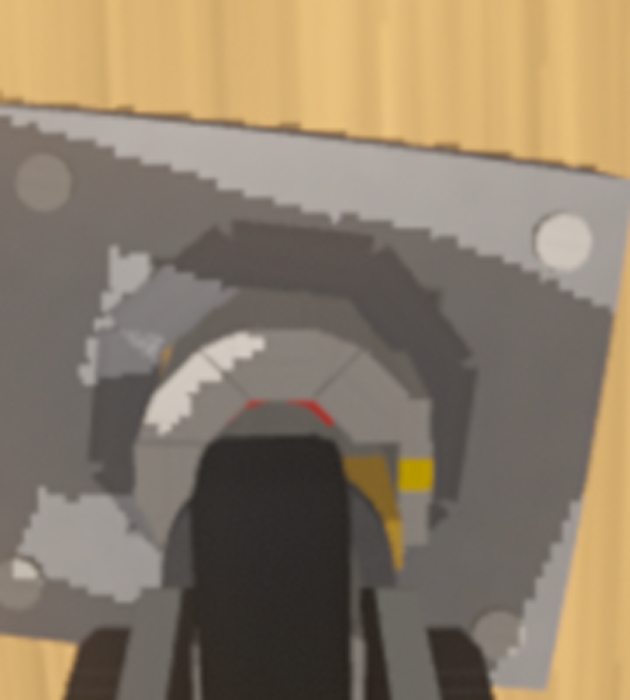

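Emit:
{"op": "play_rows", "data": {
  "steps": [
    [[-0.0001,0,0.003,0,0,0],[-0.0002,0,0.003,0,0,0],[-0.0001,0,0.003,0,0,0],[-0.0001,0,0.003,0,0,0],[0,0,0,0,0,0]]
  ]
}}

```text
t: 21.28
tcp_pos: [0.56, -0.0505, 0.1864]
tool_rot: [0.718, 0.695, 0.033, -0.031]
force: [-0.3, -0.6, -4.5]
finger_gap: 0.234
```

Run:
```python
from ins import *
q=manip.sense();print(q["t"],nose(q,-.09),q["force"],q["ft_torque"])
T=R.from_quat(q["tool_rot"]);p=q["tcp_pos"]
plan([(p+[0,0,-.018],T,6)],dec=4)
```

```text
21.275 (array([ 0.5602, -0.05  ,  0.0685]), array([-0.0013,  0.0005,  1.    ]), np.float64(-0.03214189378247522)) [-0.3076 -0.6273 -4.4882] [-0.0906  0.0202  0.0345]
[[[-0.0003,0,0.003,0,0,0],[-0.0002,0,0.003,0,0,0],[-0.0003,0,0.003,0,0,0],[-0.0003,0,0.003,0,0,0],[-0.0002,0,0.0029,0,0,0],[-0.0003,0,0.003,0,0,0]]]
pred [ 0.5601 -0.0505  0.1685] 88.17
```

Emit:
{"op": "play_rows", "data": {
  "steps": [
    [[-0.0003,0,0.003,0,0,0],[-0.0002,0,0.003,0,0,0],[-0.0003,0,0.003,0,0,0],[-0.0003,0,0.003,0,0,0],[-0.0002,0,0.003,0,0,0],[-0.0003,0,0.003,0,0,0],[0,0,0,0,0,0]]
  ]
}}

```text
t: 22.15
tcp_pos: [0.5601, -0.0505, 0.1684]
tool_rot: [0.718, 0.695, 0.033, -0.031]
force: [-0.9, -0.1, -3.6]
finger_gap: 0.232
```

Run:
```python
from ins import *
c=manip.snapshot("scene");q=manip.sense();print(q["t"],nose(q,-.09),q["force"],q["ft_torque"])
save("s18",c["img"],(250,150,330,240),6)
T=R.from_quat(q["tool_rot"]);p=q["tcp_pos"]
plan([(p+[0,0,-.016],T,8)],dec=4)
```

```text
22.2 (array([ 0.5604, -0.05  ,  0.0506]), array([-0.0016,  0.0006,  1.    ]), np.float64(-0.03218151320040682)) [-0.1004 -0.1808 -3.5994] [-0.1325  0.0242  0.0009]
[[[-0.0002,0,0.002,0,0,0],[-0.0002,0,0.002,0,0,0],[-0.0001,0,0.002,0,0,0],[-0.0002,0,0.002,0,0,0],[-0.0002,0,0.002,0,0,0],[-0.0002,0,0.002,0,0,0],[-0.0002,0,0.0019,0,0,0],[-0.0001,0,0.002,0,0,0]]]
pred [ 0.5602 -0.0505  0.1526] 88.16
```

View pics/s18.png

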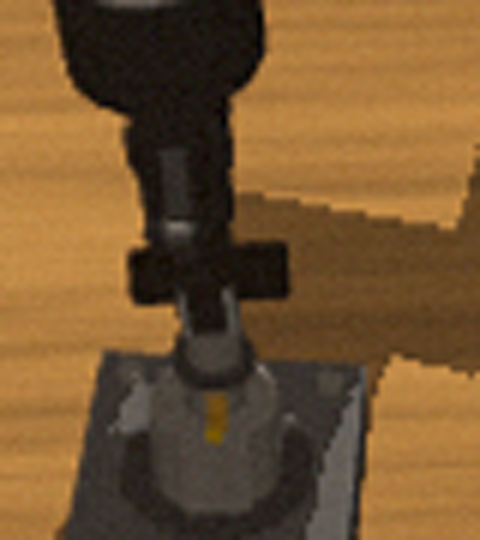

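Key is in the keyway. Pressing down towards home.

Emit:
{"op": "play_rows", "data": {
  "steps": [
    [[-0.0002,0,0.002,0,0,0],[-0.0002,0,0.002,0,0,0],[-0.0001,0,0.002,0,0,0],[-0.0002,0,0.002,0,0,0],[-0.0002,0,0.002,0,0,0],[-0.0002,0,0.002,0,0,0],[-0.0002,0,0.002,0,0,0],[-0.0001,0,0.002,0,0,0],[0,0,0,0,0,0]]
  ]
}}

```text
t: 23.32
tcp_pos: [0.5605, -0.0505, 0.1528]
tool_rot: [0.718, 0.695, 0.033, -0.03]
force: [0.9, -0.3, 5.0]
finger_gap: 0.231
```

Run:
```python
from ins import *
c=manip.snapshot("scene");q=manip.sense();print(q["t"],nose(q,-.09),q["force"],q["ft_torque"])
save("s19",c["img"],(250,150,330,240),6)
```

```text
23.375 (array([ 0.5609, -0.0501,  0.0348]), array([-0.0026,  0.0008,  1.    ]), np.float64(-0.032288145345743924)) [-0.0342  0.6773  3.8361] [ 0.0544  0.0315 -0.0644]
```

View pics/s19.png

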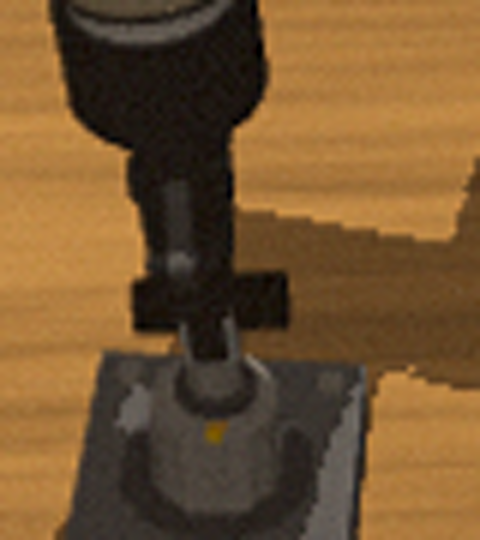

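Emit:
{"op": "play_rows", "data": {
  "steps": [
    [[-0.0001,0,0.001,0,0,0],[-0.0001,0,0.001,0,0,0],[-0.0001,0,0.001,0,0,0],[0,0,0,0,0,0],[0,0,0,0,0,0]]
  ]
}}

```text
t: 24.0
tcp_pos: [0.5606, -0.0505, 0.1505]
tool_rot: [0.718, 0.695, 0.033, -0.03]
force: [-1.1, 0.5, 9.5]
finger_gap: 0.23
```

Run:
```python
from ins import *
q=manip.sense();print(q["t"],nose(q,-.09),q["force"],q["ft_torque"])
```

```text
24.0 (array([ 0.5609, -0.0501,  0.0326]), array([-0.0029,  0.0008,  1.    ]), np.float64(-0.03220098077001792)) [-1.1484  0.4553  9.5069] [0.1392 0.2243 0.0286]
```

Emit:
{"op": "play_rows", "data": {
  "steps": [
    [[-0.0001,0,0.001,0,0,0],[-0.0001,0,0.001,0,0,0],[0,0,0,0,0,0],[0,0,0,0,0,0]]
  ]
}}

```text
t: 24.5
tcp_pos: [0.5606, -0.0505, 0.1504]
tool_rot: [0.718, 0.695, 0.033, -0.03]
force: [-4.0, 1.0, 21.5]
finger_gap: 0.233
```

Run:
```python
from ins import *
c=manip.snapshot("scene");w=manip.snapshot("wrist");q=manip.sense();print(q["t"],nose(q,-.09),q["force"],q["ft_torque"])
save("s20",c["img"],(250,150,330,240),6);save("w20",w["img"]);save("s20b",c["img"])
```

```text
24.6 (array([ 0.561 , -0.0501,  0.0324]), array([-0.0035,  0.0009,  1.    ]), np.float64(-0.031923142467265256)) [-4.2622  0.3194 20.6968] [0.3029 0.7543 0.0994]
```

View pics/s20.png

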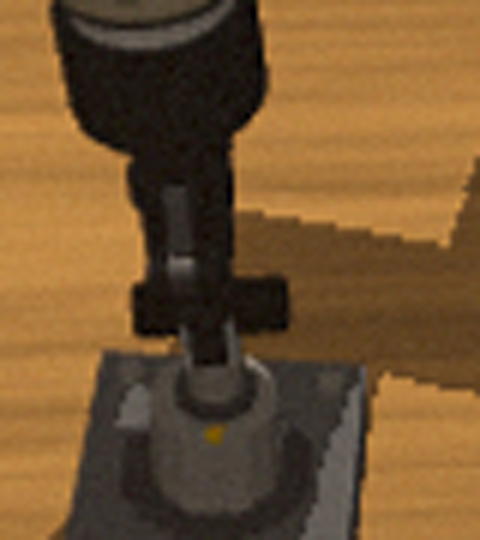

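View pics/s20b.png

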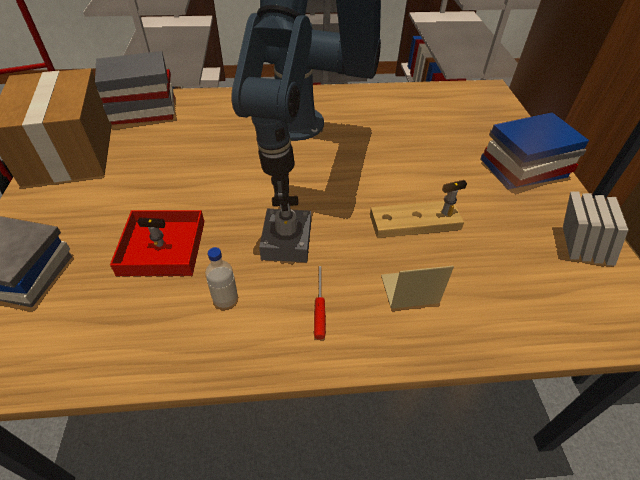

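View pics/w20.png

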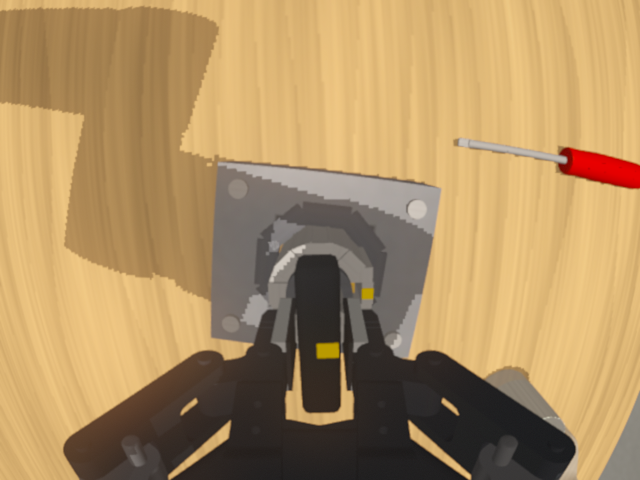

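Run:
```python
from ins import *
q=manip.sense();print(q["t"],nose(q,-.09)[0],q["force"],abs(q["qd"]).max(),q["finger_gap"])
manip.sign_off()
```

```text
24.6 [ 0.561  -0.0501  0.0324] [-4.2622  0.3194 20.6968] 0.0011407699479439111 0.2322888626499008
the job is handed in; nothing more can be done
```

The short handle stands in the red tray, let go. A full-length handle is keyed into the hub and pressed home, still gripped. I handed the job in at 24.6 s; no verdict was reported.

**What the last checks showed:**
- **Press:** the nose was about 0.032 m above the counter by arm pose, and the nominal home height is 0.033 m. The last millimetres of push raised the force by 12 N without moving the handle, so the collar was on the hub. The push was about 24 N net.
- **Position:** the handle is within about 1 mm of my estimate of the hub axis. The arm was at rest and the grip closed on the bar.
- **Other things:** in the last scene picture, the other full-length handle stands upright in the rack. The bookend, screwdriver and bottle look unmoved.

**What went wrong on the way:** while carrying the short handle I had not lifted it high enough, and it knocked the nearest full-length handle over by about 0.48 rad in its hole. I used that handle for the hub, gripping it along its tilt. It sat about 0.09 rad off in the grip, so I tilted the tool to bring it upright before inserting it. The far handle is the one left in the rack.

**Cameras:** the wrist and top cameras disagreed on the hub's position by about 2.5 mm. I used a value between them, and the key dropped in without any searching.

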